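Pack the blanks in the carrier

TASK

Get the carving class's carrier ready to be carried: add every spare blank from the stock block to the front of the slumped row in the carrier, on its long edge like the others, then lay the loose end block along the front of the row, so that the whole row stands upright and tight together against the backstop, with all ends, the block's too, squared up flush against the far side rail (the one away from the robot). Only then swing the carrying handle up and over until it seats at its end stop, and leave the mallet, clamp and gouges where they lie.

Things in the scene. Friction and masses are not known exactly. Their poses are not given: they have to be found in the camera images.
- carrier: plywood tray, fixed on the bench, yaw varies; origin: centre of its underside. Base 170 (x) x 210 (y) mm, floor 10 mm up. Backstop across the +y end: inner face y = +95, top 70 mm up. Side rails with inner faces x = -75 and +75, lip at the -y end with inner face y = -95; all 10 mm thick, tops of the rails 34, of the lip 22 mm up. The far rail is the +x one
- carrier_corner (a point): inner corner of the carrier (its x = +75, y = +95, z = 10 mm) where floor, backstop face and far rail face meet; axes as the carrier's. The row is squared into this corner
- bail_pivot (a point): middle of the handle's pivot axis (the carrier's x = 0, y = 0, z = 32 mm), which runs along the carrier's x. Outside the rails the steel arms (at x = +-90 to +-95 mm, 14 mm deep, 160 mm long) turn on plates at y = +-25, x = +-85 to +-88, tops 58 mm up
- bail (a joint): angle of the carrying handle: 0 = arms level, grip on the -y side; grows as the grip swings up and over towards the backstop; end stop at 1.62, just past upright. The pivots are stiff (0.4 N m): it stays where it is left. From about 1.1 on it is pushed over a sprung ball (about 1 N more at the grip) and seats behind it at the stop
- bail_grip (a point): centre of the handle's wooden grip, a round bar 22 mm thick, 100 mm long along the carrier's x, 160 mm from the pivot; at angle a it lies at carrier y = -160 cos a, z = 32 + 160 sin a mm
- row1: lime-wood blank, a plain flat board 120 long (its x) x 16 thick (its y) x 60 high (its z) mm, about 70 g; origin at the centre of its lower long edge face; turning it end for end makes no difference. No. 1 from the backstop of the three slumped in the carrier: tops leaning about 24 degrees towards the backstop, feet out on its floor, length along the carrier's x
- row2: lime-wood blank, a plain flat board 120 long (its x) x 16 thick (its y) x 60 high (its z) mm, about 70 g; origin at the centre of its lower long edge face; turning it end for end makes no difference. No. 2 from the backstop of the three slumped in the carrier: tops leaning about 24 degrees towards the backstop, feet out on its floor, length along the carrier's x
- row3: lime-wood blank, a plain flat board 120 long (its x) x 16 thick (its y) x 60 high (its z) mm, about 70 g; origin at the centre of its lower long edge face; turning it end for end makes no difference. No. 3 from the backstop of the three slumped in the carrier: tops leaning about 24 degrees towards the backstop, feet out on its floor, length along the carrier's x
- spare1: lime-wood blank, a plain flat board 120 long (its x) x 16 thick (its y) x 60 high (its z) mm, about 70 g; origin at the centre of its lower long edge face; turning it end for end makes no difference. Spare, standing on its long edge in a groove of the stock block, which holds its foot 8 mm above the bench; may lean a little; may be absent
- spare2: lime-wood blank, a plain flat board 120 long (its x) x 16 thick (its y) x 60 high (its z) mm, about 70 g; origin at the centre of its lower long edge face; turning it end for end makes no difference. Spare, standing on its long edge in a groove of the stock block, which holds its foot 8 mm above the bench; may lean a little; may be absent
- spare3: lime-wood blank, a plain flat board 120 long (its x) x 16 thick (its y) x 60 high (its z) mm, about 70 g; origin at the centre of its lower long edge face; turning it end for end makes no difference. Spare, standing on its long edge in a groove of the stock block, which holds its foot 8 mm above the bench; may lean a little; may be absent
- spare4: lime-wood blank, a plain flat board 120 long (its x) x 16 thick (its y) x 60 high (its z) mm, about 70 g; origin at the centre of its lower long edge face; turning it end for end makes no difference. Spare, standing on its long edge in a groove of the stock block, which holds its foot 8 mm above the bench; may lean a little; may be absent
- end_block: plain beech end block, a square bar 120 long (its x) x 44 x 44 mm, 160 g, lying loose on the bench; origin at its centre. All four long faces are alike
- stock_block: dark hardwood block, fixed, 90 (x) x 253 (y) x 26 mm high, with four grooves along its x at y = -82.5, -27.5, 27.5, 82.5, each 22 mm wide, its floor 8 mm above the bench; origin: centre of its underside
- mallet: carver's mallet lying on its side, round head 80 dia x 100, handle 200 long mm; bystander, leave it lying
- gclamp: grey G-clamp lying flat, 150 x 80, 16 high mm; bystander, leave it lying
- gouge_a: carving gouge lying flat, 230 long, wooden handle 27 thick to its -x, steel blade; origin under the handle's ferrule mm; bystander, leave it lying
- gouge_b: second carving gouge lying flat, like gouge_a mm; bystander, leave it lying

How it is judged (in metres and radians):
On the way, in this order (a step that is already met when the one before it is completed fails the run):
1. with the handle still down, every blank stands in the carrier, upright, tight in one row against the backstop with the end block before it, ends flush at the far rail (angle between each of row1, row2, row3, spare1, spare2, spare3, spare4's own z axis and vertical below 0.06 rad and angle between the x axis of each of row1, row2, row3, spare1, spare2, spare3, spare4, end_block and the x axis of carrier, either way round below 0.06 rad and x of each of row1, row2, row3, spare1, spare2, spare3, spare4, end_block in the frame of carrier above 0.011 m and z of each of row1, row2, row3, spare1, spare2, spare3, spare4 in the frame of carrier below 0.014 m and linear speed of each of row1, row2, row3, spare1, spare2, spare3, spare4, end_block below 0.02 m/s and y of row1 in the frame of carrier above 0.083 m and distance between row1 and row2 below 0.02 m and distance between row2 and row3 below 0.02 m and z of end_block in the frame of carrier below 0.036 m and (horizontal distance between end_block and spare1 below 0.034 m or horizontal distance between end_block and spare2 below 0.034 m or horizontal distance between end_block and spare3 below 0.034 m or horizontal distance between end_block and spare4 below 0.034 m) and (distance between spare1 and row3 below 0.02 m or distance between spare1 and spare2 below 0.02 m or distance between spare1 and spare3 below 0.02 m or distance between spare1 and spare4 below 0.02 m) and (distance between spare2 and row3 below 0.02 m or distance between spare2 and spare1 below 0.02 m or distance between spare2 and spare3 below 0.02 m or distance between spare2 and spare4 below 0.02 m) and (distance between spare3 and row3 below 0.02 m or distance between spare3 and spare1 below 0.02 m or distance between spare3 and spare2 below 0.02 m or distance between spare3 and spare4 below 0.02 m) and (distance between spare4 and row3 below 0.02 m or distance between spare4 and spare1 below 0.02 m or distance between spare4 and spare2 below 0.02 m or distance between spare4 and spare3 below 0.02 m) and (distance between any of spare1, spare2 and row3 below 0.02 m or distance between any of spare1, spare2 and spare3 below 0.02 m or distance between any of spare1, spare2 and spare4 below 0.02 m) and (distance between any of spare1, spare3 and row3 below 0.02 m or distance between any of spare1, spare3 and spare2 below 0.02 m or distance between any of spare1, spare3 and spare4 below 0.02 m) and (distance between any of spare1, spare4 and row3 below 0.02 m or distance between any of spare1, spare4 and spare2 below 0.02 m or distance between any of spare1, spare4 and spare3 below 0.02 m) and (distance between any of spare2, spare3 and row3 below 0.02 m or distance between any of spare2, spare3 and spare1 below 0.02 m or distance between any of spare2, spare3 and spare4 below 0.02 m) and (distance between any of spare2, spare4 and row3 below 0.02 m or distance between any of spare2, spare4 and spare1 below 0.02 m or distance between any of spare2, spare4 and spare3 below 0.02 m) and (distance between any of spare3, spare4 and row3 below 0.02 m or distance between any of spare3, spare4 and spare1 below 0.02 m or distance between any of spare3, spare4 and spare2 below 0.02 m) and (distance between any of spare1, spare2, spare3 and row3 below 0.02 m or distance between any of spare1, spare2, spare3 and spare4 below 0.02 m) and (distance between any of spare1, spare2, spare4 and row3 below 0.02 m or distance between any of spare1, spare2, spare4 and spare3 below 0.02 m) and (distance between any of spare1, spare3, spare4 and row3 below 0.02 m or distance between any of spare1, spare3, spare4 and spare2 below 0.02 m) and (distance between any of spare2, spare3, spare4 and row3 below 0.02 m or distance between any of spare2, spare3, spare4 and spare1 below 0.02 m) and distance between any of spare1, spare2, spare3, spare4 and row3 below 0.02 m and value of joint bail below 0.8 rad), for 0.2 s.
2. the handle is swung up to its end stop (value of joint bail above 1.56 rad), for 0.2 s.
At the end, for the whole second after the job is handed in: Every blank on edge on the carrier floor, within 0.06 rad of upright and square, its end within 4 mm of the far rail; one row from the backstop, gaps under 4 mm: row1, row2, row3, spares in any order, end block on the floor, also square and flush; all at rest; handle within 0.06 rad of its stop (angle between each of row1, row2, row3, spare1, spare2, spare3, spare4's own z axis and vertical below 0.06 rad and angle between the x axis of each of row1, row2, row3, spare1, spare2, spare3, spare4, end_block and the x axis of carrier, either way round below 0.06 rad and x of each of row1, row2, row3, spare1, spare2, spare3, spare4, end_block in the frame of carrier above 0.011 m and z of each of row1, row2, row3, spare1, spare2, spare3, spare4 in the frame of carrier below 0.014 m and linear speed of each of row1, row2, row3, spare1, spare2, spare3, spare4, end_block below 0.02 m/s and y of row1 in the frame of carrier above 0.083 m and distance between row1 and row2 below 0.02 m and distance between row2 and row3 below 0.02 m and z of end_block in the frame of carrier below 0.036 m and (horizontal distance between end_block and spare1 below 0.034 m or horizontal distance between end_block and spare2 below 0.034 m or horizontal distance between end_block and spare3 below 0.034 m or horizontal distance between end_block and spare4 below 0.034 m) and (distance between spare1 and row3 below 0.02 m or distance between spare1 and spare2 below 0.02 m or distance between spare1 and spare3 below 0.02 m or distance between spare1 and spare4 below 0.02 m) and (distance between spare2 and row3 below 0.02 m or distance between spare2 and spare1 below 0.02 m or distance between spare2 and spare3 below 0.02 m or distance between spare2 and spare4 below 0.02 m) and (distance between spare3 and row3 below 0.02 m or distance between spare3 and spare1 below 0.02 m or distance between spare3 and spare2 below 0.02 m or distance between spare3 and spare4 below 0.02 m) and (distance between spare4 and row3 below 0.02 m or distance between spare4 and spare1 below 0.02 m or distance between spare4 and spare2 below 0.02 m or distance between spare4 and spare3 below 0.02 m) and (distance between any of spare1, spare2 and row3 below 0.02 m or distance between any of spare1, spare2 and spare3 below 0.02 m or distance between any of spare1, spare2 and spare4 below 0.02 m) and (distance between any of spare1, spare3 and row3 below 0.02 m or distance between any of spare1, spare3 and spare2 below 0.02 m or distance between any of spare1, spare3 and spare4 below 0.02 m) and (distance between any of spare1, spare4 and row3 below 0.02 m or distance between any of spare1, spare4 and spare2 below 0.02 m or distance between any of spare1, spare4 and spare3 below 0.02 m) and (distance between any of spare2, spare3 and row3 below 0.02 m or distance between any of spare2, spare3 and spare1 below 0.02 m or distance between any of spare2, spare3 and spare4 below 0.02 m) and (distance between any of spare2, spare4 and row3 below 0.02 m or distance between any of spare2, spare4 and spare1 below 0.02 m or distance between any of spare2, spare4 and spare3 below 0.02 m) and (distance between any of spare3, spare4 and row3 below 0.02 m or distance between any of spare3, spare4 and spare1 below 0.02 m or distance between any of spare3, spare4 and spare2 below 0.02 m) and (distance between any of spare1, spare2, spare3 and row3 below 0.02 m or distance between any of spare1, spare2, spare3 and spare4 below 0.02 m) and (distance between any of spare1, spare2, spare4 and row3 below 0.02 m or distance between any of spare1, spare2, spare4 and spare3 below 0.02 m) and (distance between any of spare1, spare3, spare4 and row3 below 0.02 m or distance between any of spare1, spare3, spare4 and spare2 below 0.02 m) and (distance between any of spare2, spare3, spare4 and row3 below 0.02 m or distance between any of spare2, spare3, spare4 and spare1 below 0.02 m) and distance between any of spare1, spare2, spare3, spare4 and row3 below 0.02 m and value of joint bail above 1.56 rad); the robot touches nothing.
It fails at once if a bystander (mallet, clamp or gouge) is moved more than 60 mm (distance of any of mallet, gclamp, gouge_a, gouge_b from where it was at the start of the episode above 0.06 m).
It fails at once if a blank falls off the bench (height (world z) of any of row1, row2, row3, spare1, spare2, spare3, spare4 below -0.05 m).
Of spare1, spare2, spare3, spare4 only 2 to 4 are there at a start; the rules pass over those that are not, and their reading is None.
At some moment in a run one of end_block may be knocked a few centimetres aside while the robot is not near it.
Once in a run the grip may slacken for a moment while it holds something.
It also fails if it takes over 210 s, if anything falls off the work surface, if the arm or the gripper's body presses on something with over 40 N, if the wrist force passes 120 N, or if a joint passes its speed limit or range.

ROBOT

A 6-joint arm with a two-finger parallel gripper is mounted at the origin on the work surface. World frame = base frame: x ahead of the robot, y to its left, z up, the work surface at z = 0. Lengths are in m, angles in degrees, forces in N, time in s.
With the tool pointing down it reaches from about 0.4 to 0.925 m from the base axis. Payload 12.5 kg.
Tool frame: the origin (TCP) lies between the finger pads; the fingertips stand 22 mm ahead of it and the grasp point (between the pads) lies 3 mm ahead of it; z points along the fingers, y is the line along which they close (so a half turn about z gives the same grasp; the last joint's range is limited). The gripper opens to 95 mm and grips with 3 to 60 N. Pads are 20 mm wide; open, the fingers measure 119 mm over their backs; the gripper's body (75 mm by 180 mm) begins 59 mm behind the grasp point.
Start: joints at [-81.566, 28.126, 89.318, -0, 62.55, -6.05], TCP at [0.156, -0.605, 0.199] pointing down, gripper open.
Joint ranges: [-177.58, 177.58], [-47.91, 125.51], [2.72, 160], [-65.01, 245.01], [3.68, 167.84], [-153.87, 153.87]. Speed limits (degrees/s): [127.2, 127.2, 159.86, 180, 180, 180].

INTERFACE

Orientations are given as a 3x3 rotation matrix whose columns are the frame's x, y, z axes.
In Python, from bench import r gives the robot as it stands.
- The arm moves only by the shell command python3 steer.py FILE, which reads ROWS from the file FILE. ROWS is a JSON list of rows, 1 to 12 of them, each written [opening, [dx, dy, dz], turn]: the opening from 0.0 (shut) to 1.0 (fully open), then dx, dy, dz in normalised numbers (1 is 0.75 m), then a turn about the tool's z in parts of the range, where 1.0 means 90 degrees; each row is the pose to reach, as a shift and turn from the pose commanded when the command began, along the tool's axes at that moment; what a row does not reach only later rows make up. A row lasts 1/12 s, in which the tool goes at most 0.0417 m and 7.16 degrees, less where a joint would pass 70% of its speed; a pose out of reach is approached as far as the arm can. The fingers move at their own pace and stop on an object; the grip force is fixed at half the most. Time passes only in rows, so rows that do not move let the fingers close. It prints the time, the measured TCP pose, the force, the opening and the grip force at its end. Input that does not fit is refused with a message, and nothing moves.
- r.observe(): the state, without advancing time (a new reading comes with each control period).
- r.snapshot(name): name is "side" or "top"; returns a dict with "image" (480x640x3 uint8, blue, green, red), "mtx" (3x3 intrinsics, pixels), "distortion" ([k1, k2, p1, p2, k3] as OpenCV has them; the pictures are not rectified), "rvec" (rotation vector, rad) and "tvec" (3), from world to camera coordinates, as OpenCV has them. Camera axes: x right, y down, z forward; pixel columns grow to the right and rows downward; lengths in m; the calibration is good to about 2 mm. A picture is of the moment at which its call begins. There is no depth.
- r.close_job(): hands the job in; it is judged then, once.
The state is a dict: "t": time; "q": joint angles; "joint_velocities": joint speeds; "effort": joint torques, N m; "position": TCP position; "tool_rot": TCP orientation; "force": force on the tool from outside, world axes, zero at the start; "torque": the same for the moment, N m; "finger_gap": opening from 0.0 (shut) to 1.0 (fully open); "grasp_force": force on a finger pad.
Only numpy, scipy, OpenCV 4.12 (cv2) and the standard library are available. Lean on these libraries where they do the work, as an engineer would, in place of code of your own. Each camera call takes 0.05 s, during which the arm holds its last target. There are 200 camera calls.

## Working session

There is one attempt and no reset: what is moved stays moved. The work goes in short steps, Python scripts to look and compute and a shell command to move; the robot and the scene stay as the last step left them, time stands still between calls to the robot, and variables do not carry over. Pictures are saved under pics/ and viewed, at most 14 in all, crops included, and the job is handed in when it is done.

```bash
ls; mkdir -p pics
python3 - <<'E'
from bench import r
import cv2
o=r.observe(); print(o['t'],o['position'],o['tool_rot'],o['finger_gap'])
for n in ('top','side'):
    s=r.snapshot(n); cv2.imwrite(f'pics/{n}0.png',s['image']); print(n,s['mtx'],s['distortion'],s['rvec'],s['tvec'])
E
```

```text
bench.py
pics
steer.py
0.0 [ 0.15630476 -0.60488063  0.1988795 ] [[ 9.68210816e-01  2.50135529e-01 -1.81495862e-04]
 [ 2.50135580e-01 -9.68210249e-01  1.05174750e-03]
 [ 8.73532655e-05 -1.06371188e-03 -9.99999430e-01]] 0.9998068436234919
top [[619.50663038   0.         309.43934844]
 [  0.         619.50663038 240.34866187]
 [  0.           0.           1.        ]] [-0.10786882  0.          0.          0.          0.        ] [ 2.10832801 -2.11395295  0.22420619] [-0.00518254  0.49005002  1.48206999]
side [[572.45439803   0.         316.6059317 ]
 [  0.         572.45439803 236.9003305 ]
 [  0.           0.           1.        ]] [0.03578184 0.         0.         0.         0.        ] [ 0.28465206 -2.79812298  1.16538567] [0.47284342 0.10545617 1.36589335]
```

View pics/top0.png

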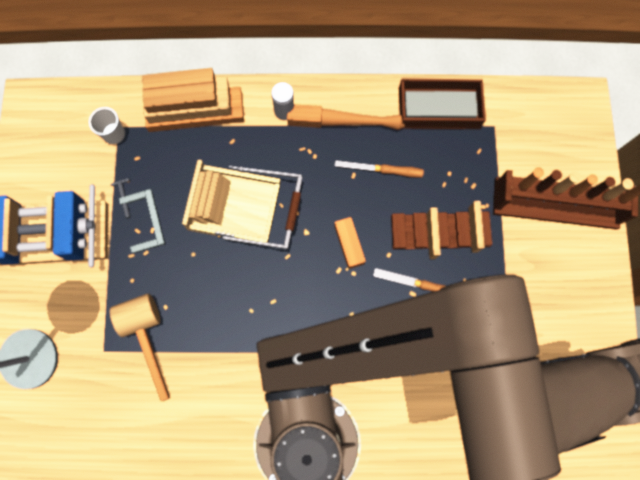

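View pics/side0.png

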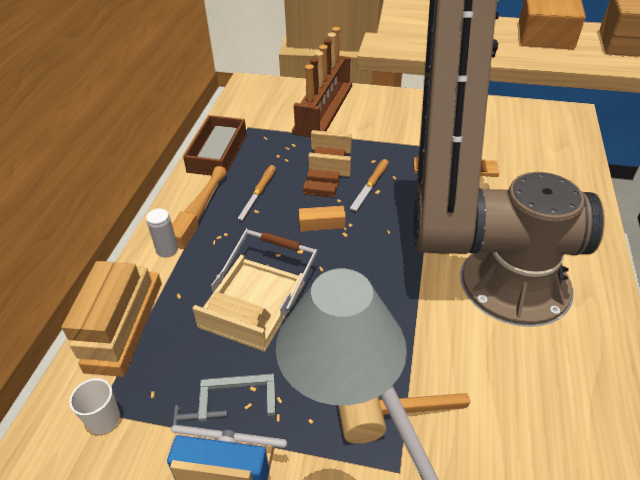

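The top view shows two spares standing in the stock block, at about (434,232) and (478,226). The end block is at (349,242) and the slumped row at (207,196) in the carrier. The handle is down, with its grip at (293,210). The side view agrees: spares at (330,163) and (332,140), block at (322,219).

```bash
cat > h.py <<'E'
import numpy as np, cv2
from bench import r
def ray(s,uv):
    n=cv2.undistortPoints(np.float64(uv).reshape(-1,1,2),s['mtx'],np.float64(s['distortion']))[:,0]
    R=cv2.Rodrigues(np.float64(s['rvec']))[0]; t=np.float64(s['tvec'])
    return -R.T@t, np.c_[n,np.ones(len(n))]@R
def plane(s,uv,z):
    c,d=ray(s,uv); return c+d*((z-c[2])/d[:,2])[:,None]
def proj(s,P):
    return cv2.projectPoints(np.float64(P).reshape(-1,3),np.float64(s['rvec']),np.float64(s['tvec']),s['mtx'],np.float64(s['distortion']))[0][:,0]
def blobs(s,lo,hi,roi,amin=60):
    x0,y0,x1,y1=roi; hsv=cv2.cvtColor(s['image'],cv2.COLOR_BGR2HSV)
    m=np.zeros(hsv.shape[:2],np.uint8); m[y0:y1,x0:x1]=cv2.inRange(hsv,lo,hi)[y0:y1,x0:x1]
    cs=cv2.findContours(m,cv2.RETR_EXTERNAL,cv2.CHAIN_APPROX_NONE)[0]
    return [c for c in cs if cv2.contourArea(c)>amin]
def tool(p,yaw=None):
    "shift in tool axes from the present pose to world point p (TCP)"
    o=r.observe(); T=np.array(o['tool_rot']); return T.T@(np.array(p)-o['position'])
E
python3 - <<'E'
from h import *
s=r.snapshot('top'); im=s['image']
hsv=cv2.cvtColor(im,cv2.COLOR_BGR2HSV)
for p in [(434,232),(478,226),(349,242),(403,232),(450,232),(250,205),(207,196),(293,210)]: print(p,hsv[p[1],p[0]])
a=cv2.resize(im[155:260,175:310],None,fx=4,fy=4,interpolation=cv2.INTER_CUBIC)
b=cv2.resize(im[190:280,325:500],None,fx=4,fy=4,interpolation=cv2.INTER_CUBIC)
cv2.imwrite('pics/c1.png',a); cv2.imwrite('pics/c2.png',b)
E
```

```text
(434, 232) [ 24  90 253]
(478, 226) [ 24  90 253]
(349, 242) [ 19 137 253]
(403, 232) [  9 170 150]
(450, 232) [  9 170 141]
(250, 205) [ 29  38 253]
(207, 196) [ 17 124 210]
(293, 210) [  9 167 128]
```

View pics/c1.png

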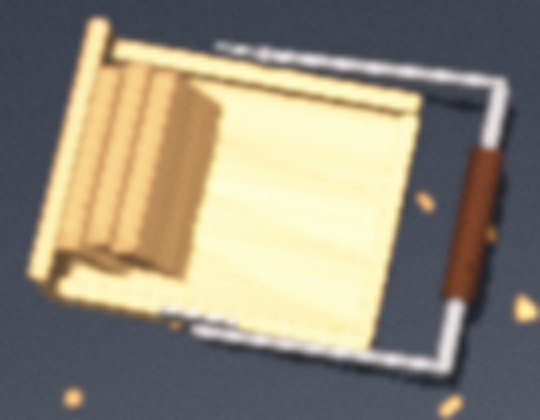

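View pics/c2.png

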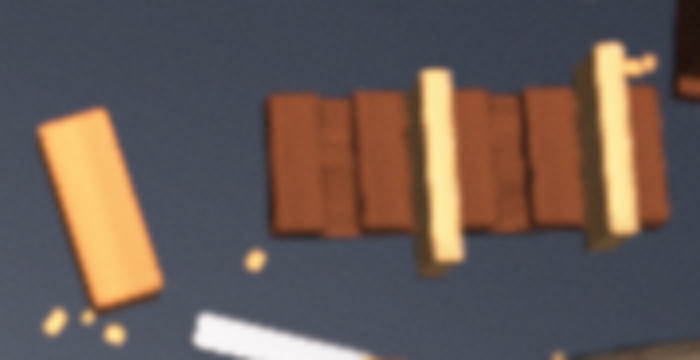

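The first crop shows the carrier. The backstop top runs from (199,160) to (185,225) px, the slumped boards cover px 190–230, and the grip is centred at about (293,211). The second crop shows two spares in grooves 2 and 4 counting from the left, both slightly yawed, and the beech block at (350,242).

Run:
```python
from h import *
s=r.snapshot('top'); d=r.snapshot('side')
def box(c,z,sn):
    b=cv2.boxPoints(cv2.minAreaRect(c)); P=plane(sn,b,z)
    e=[P[1]-P[0],P[2]-P[1]]; L=[np.linalg.norm(v) for v in e]; v=e[int(np.argmax(L))]; v=v*np.sign(v[0])
    print(np.round(P.mean(0),4),'L',np.round(sorted(L),4),'yaw of long axis',round(np.degrees(np.arctan2(v[1],v[0])),2), 'px',np.round(b.mean(0),1))
print('spares'); [box(c,.068,s) for c in blobs(s,(20,50,225),(32,130,255),(420,195,490,265))]
print('block'); [box(c,.044,s) for c in blobs(s,(14,100,235),(22,200,255),(325,205,375,275),150)]
print('grip'); [box(c,.035,s) for c in blobs(s,(0,120,60),(14,255,200),(280,180,310,240))]
print('stock')
c=np.vstack(blobs(s,(0,120,60),(14,255,200),(385,200,497,260),100)); box(c,.026,s)
k=lambda p:(np.float64(p)/4+[175,155]-.375)
B=plane(s,k([(99,20),(39,280)]),.07); v=B[0]-B[1]; print('backstop',B,np.linalg.norm(v),np.degrees(np.arctan2(v[1],v[0])))
G=plane(s,k([(488,150),(459,298)]),.035); v=G[0]-G[1]; print('gripends',G,np.linalg.norm(v),np.degrees(np.arctan2(v[1],v[0])))
# arm corners z .032 x +-92.5,y -160
A=plane(s,k([(503,82),(448,367)]),.032); v=A[0]-A[1]; print('armcorners',A,A.mean(0),np.linalg.norm(v),np.degrees(np.arctan2(v[1],v[0])))
print('side grip px',[cv2.minAreaRect(c) for c in blobs(d,(0,120,40),(14,255,200),(255,225,305,255))])
cv2.imwrite('pics/s1.png',cv2.resize(d['image'][225:350,185:325],None,fx=4.5,fy=4.5,interpolation=cv2.INTER_CUBIC))
```

```text
spares
[ 0.5111 -0.3165  0.068 ] L [0.0121 0.1146] yaw of long axis 1.08 px [435.  230.5]
[ 0.5275 -0.4267  0.068 ] L [0.0156 0.1128] yaw of long axis -1.78 px [478.5 224. ]
block
[ 0.4895 -0.1067  0.044 ] L [0.0399 0.1161] yaw of long axis 17.07 px [349.8 241.2]
grip
[0.5705 0.0327 0.035 ] L [0.024  0.0962] yaw of long axis -10.71 px [293.8 210.8]
stock
[ 0.5177 -0.3424  0.026 ] L [0.1051 0.2552] yaw of long axis -87.06 px [441.3 231.7]
backstop [[0.69557561 0.27129777 0.07      ]
 [0.52662447 0.30228897 0.07      ]] 0.17177002794759738 -10.394379604884355
gripends [[0.6192979  0.02577895 0.035     ]
 [0.52257465 0.04383356 0.035     ]] 0.09839387703214474 -10.573293680173348
armcorners [[0.66564518 0.01629101 0.032     ]
 [0.47896087 0.0506362  0.032     ]] [0.57230303 0.0334636  0.032     ] 0.1898173364360812 -10.424404504403533
side grip px [((279.7523193359375, 240.82569885253906), (38.69618225097656, 8.428871154785156), 16.69924545288086)]
```

View pics/s1.png

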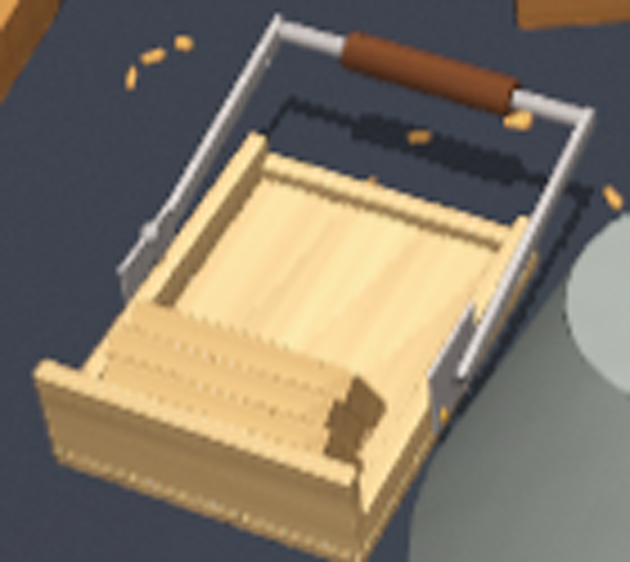

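The side view shows the three boards leaning with their far ends close to the far rail. The grip looks to be above the bench at about (280,241) px. I'll triangulate the grip and carrier corners from both views.

```bash
cat >> h.py <<'E'
def tri(s,a,d,b):
    c1,d1=ray(s,[a]); c2,d2=ray(d,[b]); d1=d1[0]/np.linalg.norm(d1);d2=d2[0]/np.linalg.norm(d2)
    k=np.linalg.lstsq(np.c_[d1,-d2],c2-c1,rcond=None)[0]; p=c1+k[0]*d1; q=c2+k[1]*d2
    return (p+q)/2,np.linalg.norm(p-q)
E
python3 - <<'E'
from h import *
s=r.snapshot('top'); d=r.snapshot('side')
print('cam',ray(s,[(0,0)])[0],ray(d,[(0,0)])[0])
k=lambda p:np.float64(p)/4+[175,155]-.375
m=lambda p:np.float64(p)/4.5+[185,225]-.39
for n,a,b in [('grip',(473,225),(431,73)),('arm far',(503,82),(279,22)),('arm near',(448,367),(590,116)),('bs far top',(98,20),(47,369)),('bs near top',(39,280),(355,480)),
   ('rail far/lip',(421,97),(258,138)),('rail near/lip',(372,347),(527,222)),('pivot far end',(220,46),(152,232)),('pivot near end',(195,333),(461,375))]:
    P,e=tri(s,k(a),d,m(b)); print(n,np.round(P,4),round(e,4))
E
```

```text
cam [ 0.16991203 -0.00399506  1.55171559] [0.25722486 0.97229007 1.04348164]
grip [0.564  0.0345 0.0615] 0.002
arm far [0.6552 0.0159 0.0654] 0.001
arm near [0.4735 0.0496 0.0616] 0.0011
bs far top [0.6943 0.2718 0.0696] 0.0026
bs near top [0.5293 0.3034 0.0656] 0.0031
rail far/lip [0.6561 0.069  0.0283] 0.0015
rail near/lip [0.4957 0.0989 0.0261] 0.005
pivot far end [0.6688 0.1915 0.0858] 0.0067
pivot near end [0.5033 0.2099 0.0332] 0.0047
```

```bash
cat >> h.py <<'E'
CY=np.radians(-10.5); CO=np.array([.5928,.1888,0.])
CR=np.array([[np.cos(CY),-np.sin(CY),0],[np.sin(CY),np.cos(CY),0],[0,0,1]])
def car(p): return CO+CR@np.array(p,float)      # carrier -> world
def icar(p): return (np.array(p)-CO)@CR
def go(p,yaw=None):
    o=r.observe(); T=np.array(o['tool_rot']); d=T.T@(np.array(p)-o['position'])
    y=np.degrees(np.arctan2(T[1,0],T[0,0])); print('t',round(o['t'],2),'shift',np.round(d,4),'turn',None if yaw is None else round((y-yaw+180)%360-180,2),
      'carpos',np.round(icar(o['position']),4),'F',np.round(np.array(o['force'])@CR,2),'gap',round(o['finger_gap']*95,1),'grip',round(o['grasp_force'],1))
E
python3 - <<'E'
from h import *
s=r.snapshot('top'); d=r.snapshot('side')
k=lambda p:np.float64(p)/4+[325,190]-.375
for L in [[(435,70),(449,262)],[(608,43),(625,235)]]:
    P=plane(s,k(L),.068); v=P[0]-P[1]; print('spare',P.mean(0),np.linalg.norm(v),np.degrees(np.arctan2(v[1],v[0])))
    go([*P.mean(0)[:2],.12],np.degrees(np.arctan2(v[1],v[0])))
k=lambda p:np.float64(p)/4+[175,155]-.375
print('row3 foot',np.round(icar(plane(s,k([(220,105),(186,278)]),.0165)),4))
print('row tops far',np.round(icar(plane(s,k([(115,66),(143,66),(172,72)]),.071)),4),'near',np.round(icar(plane(s,k([(60,240),(90,247),(115,252)]),.071)),4))
E
```

```text
spare [ 0.50955887 -0.31681157  0.068     ] 0.1216189942007882 1.4757713212252899
t 0.45 shift [ 0.4141 -0.1908  0.0794] turn 13.01 carpos [-0.2844 -0.8602  0.1994] F [-0.68 -0.75  0.26] gap 95.3 grip 0.0
spare [ 0.52657823 -0.42717743  0.068     ] 0.12267080872609891 1.4731693396704801
t 0.45 shift [ 0.403  -0.0797  0.0794] turn 13.01 carpos [-0.2844 -0.8602  0.1994] F [-0.68 -0.75  0.26] gap 95.3 grip 0.0
row3 foot [[ 0.0599  0.0225  0.0165]
 [-0.0569  0.02    0.0165]]
row tops far [[0.0577 0.0829 0.071 ]
 [0.0608 0.0655 0.071 ]
 [0.0601 0.0466 0.071 ]] near [[-0.0588  0.092   0.071 ]
 [-0.0598  0.0727  0.071 ]
 [-0.0601  0.0567  0.071 ]]
```

Units first: shifts go in shares of 0.75 m and turns go in shares of 90 degrees. So 0.414 m / 0.75 = 0.552, -0.191 m / 0.75 = -0.2547, 13 degrees / 90 = 0.1444.

```bash
echo '[[0.55,[0.552,-0.2547,0],0.1444],[0.55,[0.552,-0.2547,0],0.1444],[0.55,[0.552,-0.2547,0],0.1444],[0.55,[0.552,-0.2547,0],0.1444],[0.55,[0.552,-0.2547,0],0.1444],[0.55,[0.552,-0.2547,0],0.1444],[0.55,[0.552,-0.2547,0],0.1444],[0.55,[0.552,-0.2547,0],0.1444],[0.55,[0.552,-0.2547,0],0.1444],[0.55,[0.552,-0.2547,0],0.1444],[0.55,[0.552,-0.2547,0],0.1444],[0.55,[0.552,-0.2547,0.08],0.1444]]' > mv.in && python3 steer.py mv.in; python3 -c "
from h import *
go([.5096,-.3168,.062],1.5)"
```

```text
t: 1.45
position: [0.5165, -0.3146, 0.1637]
tool_rot: [[0.999, 0.03, 0.011], [0.031, -1.0, -0.007], [0.011, 0.007, -1.0]]
force: [1.1, -1.4, -0.7]
finger_gap: 0.553
grasp_force: 0.0
t 1.45 shift [-0.008   0.0013  0.1016] turn 0.25 carpos [ 0.0167 -0.5088  0.1637] F [ 1.31 -1.15 -0.71] gap 52.5 grip 0.0
```

```bash
echo '[[0.55,[0,0,0],0],[0.55,[0,0,0],0],[0.55,[0,0,0],0]]' > mv.in && python3 steer.py mv.in; python3 -c "
from h import *
go([.5096,-.3168,.062],1.5)"
```

```text
t: 1.7
position: [0.509, -0.3175, 0.1588]
tool_rot: [[1.0, 0.025, 0.0], [0.025, -1.0, -0.0], [0.0, 0.0, -1.0]]
force: [-0.2, -0.8, 0.5]
finger_gap: 0.553
grasp_force: 0.0
t 1.7 shift [ 0.0006 -0.0007  0.0968] turn -0.07 carpos [ 0.0099 -0.5131  0.1588] F [-0.02 -0.82  0.48] gap 52.5 grip 0.0
```

Scaled: 0.097 m / 0.75 = 0.1293, 0.07 m / 0.75 = 0.0933.

```bash
echo '[[0.55,[0,0,0.0533],0],[0.55,[0,0,0.0933],0],[0.55,[0,0,0.1293],0],[0.55,[0,0,0.1293],0],[0.55,[0,0,0.1293],0],[0,[0,0,0.1293],0],[0,[0,0,0.1293],0],[0,[0,0,0.1293],0],[0,[0,0,0.1293],0],[0,[0,0,0.1293],0],[0,[0,0,0.1293],0],[0,[0,0,0.1293],0]]' > mv.in && python3 steer.py mv.in; echo '[[0,[0,0,-0.04],0],[0,[0,0,-0.08],0],[0,[0,0,-0.1067],0],[0,[0,0,-0.1067],0],[0,[0,0,-0.1067],0],[0,[0,0,-0.1067],0]]' > mv.in && python3 steer.py mv.in;python3 -c "
from h import *
go(car([.008,.006,.145]),-10.5)"
```

```text
t: 2.7
position: [0.5095, -0.3167, 0.061]
tool_rot: [[1.0, 0.026, 0.0], [0.026, -1.0, -0.0], [0.0, 0.0, -1.0]]
force: [0.3, -0.7, -0.3]
finger_gap: 0.113
grasp_force: 0.0
t: 3.2
position: [0.5091, -0.3164, 0.1401]
tool_rot: [[1.0, 0.026, -0.001], [0.026, -1.0, 0.001], [-0.001, -0.001, -1.0]]
force: [0.6, -0.0, 0.1]
finger_gap: 0.004
grasp_force: 0.0
t 3.2 shift [ 0.1059 -0.5071 -0.0047] turn 11.99 carpos [ 0.0097 -0.512   0.1401] F [0.58 0.09 0.08] gap 0.4 grip 0.0
```

The fingers closed on nothing, so I'll take a look.

Run:
```python
from h import *
for n,roi in (('top',(190,380,280,500)),('side',(100,270,230,400))):
    s=r.snapshot(n); i=s['image'][roi[0]:roi[2],roi[1]:roi[3]] 
    cv2.imwrite(f'pics/{n}1.png',cv2.resize(i,(400*(roi[3]-roi[1])//120,400*(roi[2]-roi[0])//120),interpolation=cv2.INTER_CUBIC))
a=cv2.imread('pics/top1.png');b=cv2.imread('pics/side1.png');c=np.zeros((max(len(a),len(b)),a.shape[1]+b.shape[1],3),np.uint8);c[:len(a),:a.shape[1]]=a;c[:len(b),a.shape[1]:]=b;cv2.imwrite('pics/m1.png',c)
```

```text
(no output)
```

View pics/m1.png

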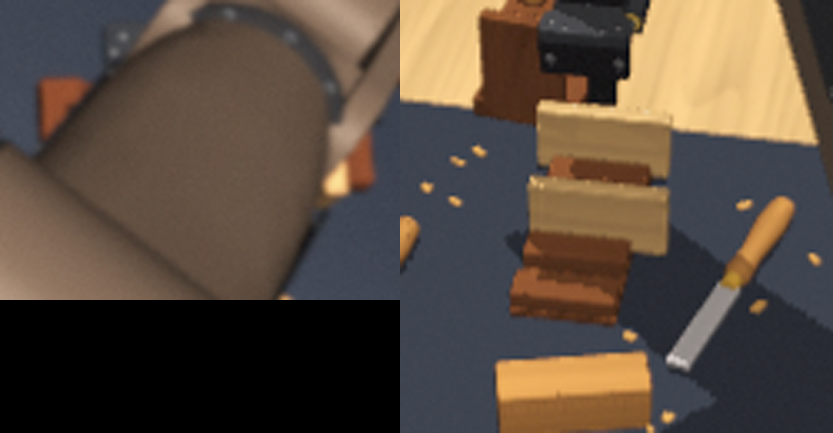

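Run:
```python
from h import *
d=r.snapshot('side'); s=r.snapshot('top'); o=r.observe()
p=np.array(o['position'])
print('tip px side',proj(d,[p+[0,0,-.022]]), 'spareA pred top ends',proj(d,[[.57,-.3153,.068],[.4496,-.3184,.068]]),'B',proj(d,[[.5866,-.4256,.068],[.4666,-.4287,.068]]))
m=lambda q:np.array([270+(q[0]-400)/3.333,100+q[1]/3.333])
print('seen A',m((528,180)),m((668,190)),'B',m((538,103)),m((670,117)))
for q in [(528,180),(668,190)]:print('A',plane(d,[m(q)],.068))
for q in [(538,103),(670,117)]:print('B',plane(d,[m(q)],.068))
```

```text
tip px side [[330.69469184 141.01732162]] spareA pred top ends [[309.58116298 153.47576004]
 [351.60762231 157.57251861]] B [[312.17828787 130.99704157]
 [352.14871438 134.66020563]]
seen A [308.40384038 154.00540054] [350.4080408  157.00570057] B [311.40414041 130.90309031] [351.00810081 135.10351035]
A [[ 0.57274333 -0.31223494  0.068     ]]
A [[ 0.45335215 -0.32037708  0.068     ]]
B [[ 0.58897353 -0.42565433  0.068     ]]
B [[ 0.46952352 -0.42585951  0.068     ]]
```

Run:
```python
from h import *
d=r.snapshot('side')['image']
cv2.imwrite('pics/m2.png',cv2.resize(d[60:200,260:400],(600,600),interpolation=cv2.INTER_CUBIC))
```

```text
(no output)
```

View pics/m2.png

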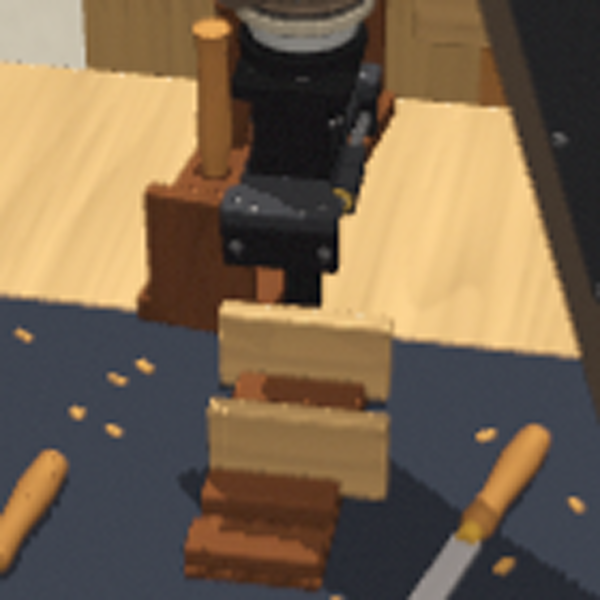

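Scaled: -0.06 m / 0.75 = -0.08, -0.03 m / 0.75 = -0.04.

```bash
echo '[[0,[0,0,-0.04],0],[0,[0,0,-0.08],0],[0,[0,0,-0.08],0],[0,[0,0,-0.08],0],[0,[0,0,-0.08],0]]' > mv.in && python3 steer.py mv.in;python3 - <<'E'
from h import *
s=r.snapshot('side');d=s['image']; o=r.observe(); p=np.array(o['position'])
print(p, 'tip',proj(s,[p+[0,0,-.022],p+[0,0,.056]]),'lifted A top',proj(s,[[.57,-.3153,.228],[.45,-.3184,.228]]))
cv2.imwrite('pics/m3.png',cv2.resize(d[20:200,220:400],(600,600),interpolation=cv2.INTER_CUBIC))
E
```

```text
t: 3.87
position: [0.5091, -0.3164, 0.2]
tool_rot: [[1.0, 0.026, -0.001], [0.026, -1.0, 0.001], [-0.001, -0.001, -1.0]]
force: [-0.3, 0.9, -0.7]
finger_gap: 0.003
grasp_force: 0.0
[ 0.50897025 -0.31635602  0.19954647] tip [[330.73009193 122.57788291]
 [330.72752828  96.88484397]] lifted A top [[307.97727942 104.12804145]
 [353.03983675 107.9588057 ]]
```

View pics/m3.png

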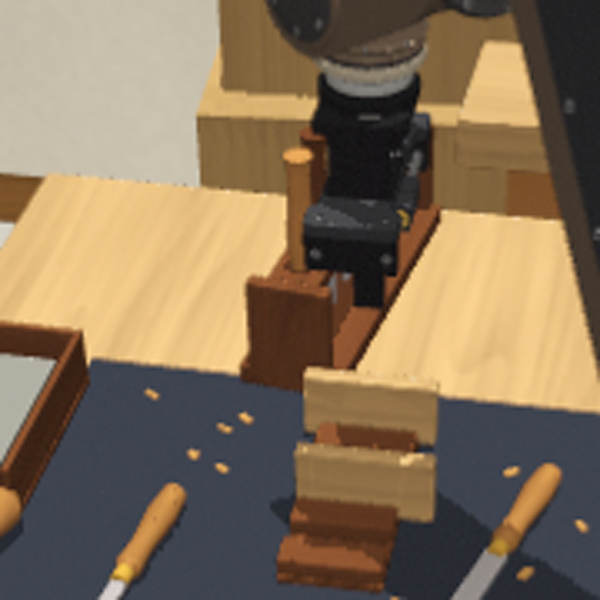

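The blanks are untouched. The gripper appears about 11 px higher in the side view than the reported pose predicts. I'll check the height by touching a free spot on the bench.

Scaled: -0.156 m / 0.75 = -0.208, 0.06 m / 0.75 = 0.08.

```bash
echo '[[0,[0.04,-0.0533,0],0],[0,[0.08,-0.1067,0],0],[0,[0.08,-0.16,0],0],[0,[0.08,-0.208,0],0],[0,[0.08,-0.208,0.0533],0],[0,[0.08,-0.208,0.1067],0],[0,[0.08,-0.208,0.16],0],[0,[0.08,-0.208,0.1733],0],[0,[0.08,-0.208,0.1733],0],[0,[0.08,-0.208,0.1733],0],[0,[0.08,-0.208,0.1733],0]]' > mv.in && python3 steer.py mv.in;python3 - <<'E'
from h import *
s=r.snapshot('side');t=r.snapshot('top'); o=r.observe(); p=np.array(o['position'])
print(p,o['force'], 'tip side',proj(s,[p+[0,0,-.022]]),'top',proj(t,[p+[0,0,-.022]]))
a=cv2.resize(s['image'][120:250,240:370],(400,400),interpolation=cv2.INTER_CUBIC);b=cv2.resize(t['image'][140:270,300:430],(400,400),interpolation=cv2.INTER_CUBIC)
cv2.imwrite('pics/m4.png',np.hstack([a,b]))
E
```

```text
t: 4.83
position: [0.5663, -0.1598, 0.0725]
tool_rot: [[1.0, 0.026, 0.002], [0.026, -1.0, -0.001], [0.002, 0.001, -1.0]]
force: [-1.0, -0.1, -0.2]
finger_gap: 0.008
grasp_force: 0.0
[ 0.56622085 -0.15975228  0.07273253] [ 0.85611494 -0.34682826  0.05543338] tip side [[298.51130413 193.18897612]] top [[370.4961979  210.55420064]]
```

View pics/m4.png

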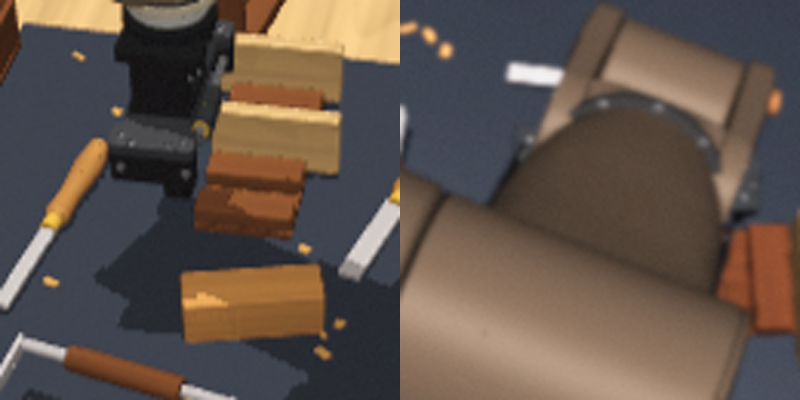

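Scaled: 0.043 m / 0.75 = 0.0573, 0.035 m / 0.75 = 0.0467.

```bash
echo '[[0,[0,0,0.0267],0],[0,[0,0,0.0467],0],[0,[0,0,0.0573],0],[0,[0,0,0.0573],0],[0,[0,0,0.0573],0],[0,[0,0,0.0573],0]]' > mv.in && python3 steer.py mv.in;python3 - <<'E'
from h import *
s=r.snapshot('side'); o=r.observe(); p=np.array(o['position'])
print(p,o['force'], 'tip side',proj(s,[p+[0,0,-.022]]))
E
```

```text
t: 5.43
position: [0.5659, -0.1594, 0.0289]
tool_rot: [[1.0, 0.026, 0.001], [0.026, -1.0, -0.001], [0.001, 0.001, -1.0]]
force: [0.7, 0.2, -0.4]
finger_gap: 0.005
grasp_force: 0.0
[ 0.56592851 -0.15941966  0.02888642] [-0.2977956   1.36822107 -1.05312252] tip side [[299.2311725  205.57118811]]
```

Units first: shifts go in shares of 0.75 m and turns go in shares of 90 degrees. So 0.011 m / 0.75 = 0.0147, 0.009 m / 0.75 = 0.012.

```bash
echo '[[0,[0,0,0.0053],0],[0,[0,0,0.0093],0],[0,[0,0,0.012],0],[0,[0,0,0.0147],0],[0,[0,0,0.0147],0],[0,[0,0,0.0147],0]]' > mv.in && python3 steer.py mv.in;python3 - <<'E'
from h import *
s=r.snapshot('side'); o=r.observe(); p=np.array(o['position'])
print(p,o['force'], 'tip side',proj(s,[p+[0,0,-.022]]))
cv2.imwrite('pics/m5.png',cv2.resize(s['image'][150:230,260:340],(400,400),interpolation=cv2.INTER_CUBIC))
E
```

```text
t: 5.98
position: [0.5653, -0.1592, 0.0166]
tool_rot: [[1.0, 0.026, -0.0], [0.026, -1.0, 0.0], [-0.0, -0.0, -1.0]]
force: [-0.3, 0.4, 0.5]
finger_gap: 0.005
grasp_force: 0.0
[ 0.56536264 -0.15917428  0.01670648] [0.29996345 0.16937557 0.16036589] tip side [[299.58517056 208.98373027]]
```

View pics/m5.png

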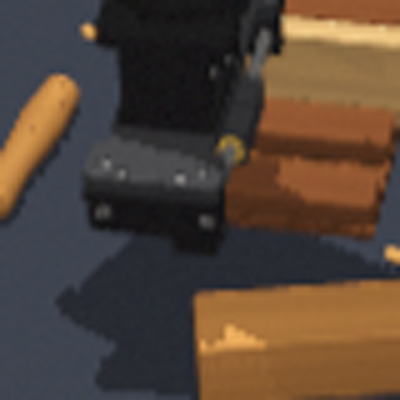

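Scaled: 0.015 m / 0.75 = 0.02, 0.012 m / 0.75 = 0.016.

```bash
python3 -c "
from h import *
s=r.snapshot('side');print(proj(s,[[.565,-.069,.073],[.565,-.069,.103],[.565,-.122,.073],[.565,-.122,.103],[.565,-.159,.0247]]))"
echo '[[0,[0,0,0.0053],0],[0,[0,0,0.0107],0],[0,[0,0,0.016],0],[0,[0,0,0.02],0],[0,[0,0,0.02],0],[0,[0,0,0.02],0]]' > mv.in && python3 steer.py mv.in
```

```text
[[290.38856972 209.33029035]
 [289.78800531 200.39321721]
 [295.28182913 195.94904729]
 [294.76626559 187.04052167]
 [299.27162774 200.78055177]]
t: 6.58
position: [0.5652, -0.1592, 0.0014]
tool_rot: [[1.0, 0.026, -0.001], [0.026, -1.0, 0.0], [-0.001, -0.0, -1.0]]
force: [-0.1, 0.1, -1.0]
finger_gap: 0.005
grasp_force: 0.0
```

Scaled: 0.006 m / 0.75 = 0.008, 0.005 m / 0.75 = 0.0067.

```bash
echo '[[0,[0,0,0.004],0],[0,[0,0,0.0067],0],[0,[0,0,0.008],0],[0,[0,0,0.008],0],[0,[0,0,0.008],0]]' > mv.in && python3 steer.py mv.in; echo '[[0,[0,0,0.0013],0],[0,[0,0,0.0027],0],[0,[0,0,0.004],0],[0,[0,0,0.0053],0],[0,[0,0,0.0053],0],[0,[0,0,0.0053],0]]' > mv.in && python3 steer.py mv.in
```

```text
t: 7.0
position: [0.5653, -0.1592, -0.0043]
tool_rot: [[1.0, 0.026, -0.0], [0.026, -1.0, -0.0], [-0.0, 0.0, -1.0]]
force: [0.0, -0.0, -0.4]
finger_gap: 0.004
grasp_force: 0.0
t: 7.5
position: [0.5653, -0.1592, -0.0083]
tool_rot: [[1.0, 0.026, -0.0], [0.026, -1.0, -0.0], [-0.0, 0.0, -1.0]]
force: [-0.3, 0.2, 0.4]
finger_gap: 0.006
grasp_force: 0.0
```

Scaled: 0.002 m / 0.75 = 0.0027, 0.001 m / 0.75 = 0.0013.

```bash
echo '[[0,[0,0,0.0013],0],[0,[0,0,0.0027],0],[0,[0,0,0.0027],0],[0,[0,0,0.0027],0]]' > mv.in && python3 steer.py mv.in|egrep 'pos|force'; echo '[[0,[0,0,0.0013],0],[0,[0,0,0.0027],0],[0,[0,0,0.0027],0],[0,[0,0,0.0027],0]]' > mv.in && python3 steer.py mv.in|egrep 'pos|force';echo '[[0,[0,0,0.0013],0],[0,[0,0,0.0027],0],[0,[0,0,0.0027],0],[0,[0,0,0.0027],0]]' > mv.in && python3 steer.py mv.in|egrep 'pos|force'
```

```text
position: [0.5653, -0.1592, -0.0103]
force: [0.5, 0.0, 0.2]
grasp_force: 0.0
position: [0.5654, -0.1592, -0.0123]
force: [-0.1, -0.6, 0.1]
grasp_force: 0.0
position: [0.5653, -0.1592, -0.0143]
force: [-0.4, 0.4, -0.3]
grasp_force: 0.0
```

```bash
python3 -c "
from h import *
s=r.snapshot('side')
print(cv2.cvtColor(s['image'],cv2.COLOR_BGR2HSV)[190:222,296:303].mean(1).astype(int).tolist())
p=np.array(r.observe()['position']);print(proj(s,[[.565,-.159,z] for z in (0,.01,.02)]))"
```

```text
[[123, 7, 56], [124, 8, 64], [127, 9, 68], [110, 8, 74], [114, 6, 82], [109, 8, 85], [102, 9, 80], [122, 11, 58], [137, 12, 42], [123, 12, 37], [87, 16, 28], [126, 26, 22], [90, 16, 31], [44, 18, 39], [114, 24, 35], [152, 23, 25], [115, 31, 23], [102, 28, 23], [65, 99, 67], [42, 121, 107], [42, 125, 119], [41, 124, 116], [41, 121, 116], [42, 119, 117], [41, 119, 118], [42, 114, 117], [63, 114, 117], [66, 114, 116], [65, 112, 113], [57, 113, 121], [56, 117, 113], [57, 115, 100]]
[[299.62464715 207.60035349]
 [299.48269631 204.85771246]
 [299.33942603 202.09007652]]
```

Scaled: 0.002 m / 0.75 = 0.0027, 0.001 m / 0.75 = 0.0013.

```bash
for i in 1; do echo '[[0,[0,0,0.0013],0],[0,[0,0,0.0027],0],[0,[0,0,0.0027],0],[0,[0,0,0.0027],0]]' > mv.in && python3 steer.py mv.in|egrep 'pos|^force'; echo '[[0,[0,0,0.0013],0],[0,[0,0,0.0027],0],[0,[0,0,0.0027],0],[0,[0,0,0.0027],0]]' > mv.in && python3 steer.py mv.in|egrep 'pos|^force';echo '[[0,[0,0,0.0013],0],[0,[0,0,0.0027],0],[0,[0,0,0.0027],0],[0,[0,0,0.0027],0]]' > mv.in && python3 steer.py mv.in|egrep 'pos|^force';done
```

```text
position: [0.5655, -0.1592, -0.015]
force: [-3.8, 2.0, 16.0]
position: [0.5656, -0.1593, -0.015]
force: [-9.4, 2.7, 39.5]
position: [0.5656, -0.1593, -0.0151]
force: [-18.0, 6.3, 62.2]
```

Contact comes at reported z = −0.015, so the fingertips sit 37 mm higher than the pose says. The side view agrees. I'll carry that correction through and retry the grasp.

Scaled: 0.157 m / 0.75 = 0.2093, -0.13 m / 0.75 = -0.1733.

```bash
sed -i "s/d=T.T@(np.array(p)-o\['position'\])/pos=np.array(o['position'])+[0,0,.037]; d=T.T@(np.array(p)-pos)/; s/icar(o\['position'\])/icar(pos)/" h.py
echo '[[0,[0,0,-0.0533],0],[0,[0,0,-0.1067],0],[0.55,[0,0,-0.16],0],[0.55,[0,0,-0.1733],0],[0.55,[0,0.0533,-0.1733],0],[0.55,[-0.04,0.1067,-0.1733],0],[0.55,[-0.0747,0.16,-0.1733],0],[0.55,[-0.0747,0.2093,-0.1733],0],[0.55,[-0.0747,0.2093,-0.1733],0],[0.55,[-0.0747,0.2093,-0.1733],0],[0.55,[-0.0747,0.2093,-0.1733],0],[0.55,[-0.0747,0.2093,-0.1733],0]]' > mv.in && python3 steer.py mv.in; python3 -c "
from h import *
go([.5100,-.3165,.062],1.5)"
```

```text
t: 10.55
position: [0.5136, -0.3163, 0.1095]
tool_rot: [[1.0, 0.027, -0.0], [0.027, -1.0, 0.0], [-0.0, -0.001, -1.0]]
force: [-0.4, -0.3, -0.6]
finger_gap: 0.547
grasp_force: 0.0
t 10.55 shift [-0.0036  0.0002  0.0845] turn 0.03 carpos [ 0.0142 -0.511   0.1465] F [-0.35 -0.34 -0.64] gap 52.0 grip 0.0
```

Scaled: 0.084 m / 0.75 = 0.112, 0.07 m / 0.75 = 0.0933.

```bash
echo '[[0.55,[-0.0053,0,0.0533],0],[0.55,[-0.0053,0,0.0933],0],[0.55,[-0.0053,0,0.112],0],[0.55,[-0.0053,0,0.112],0],[0.55,[-0.0053,0,0.112],0],[0,[-0.0053,0,0.112],0],[0,[-0.0053,0,0.112],0],[0,[-0.0053,0,0.112],0],[0,[-0.0053,0,0.112],0],[0,[-0.0053,0,0.112],0],[0,[-0.0053,0,0.112],0],[0,[-0.0053,0,0.112],0]]' > mv.in && python3 steer.py mv.in; python3 -c "
from h import *
go([.5100,-.3165,.062],1.5)"
```

```text
t: 11.55
position: [0.5095, -0.3178, 0.026]
tool_rot: [[1.0, 0.026, 0.0], [0.026, -1.0, -0.0], [0.0, 0.0, -1.0]]
force: [-0.2, 0.2, 2.7]
finger_gap: 0.168
grasp_force: 30.0
t 11.55 shift [ 0.0006 -0.0013  0.001 ] turn -0.02 carpos [ 0.0104 -0.5133  0.063 ] F [-0.2   0.21  2.71] gap 16.0 grip 30.0
```

Scaled: -0.11 m / 0.75 = -0.1467, -0.08 m / 0.75 = -0.1067.

```bash
echo '[[0,[0,0,-0.0533],0],[0,[0,0,-0.1067],0],[0,[0,0,-0.1467],0],[0,[0,0,-0.1467],0],[0,[0,0,-0.1467],0]]' > mv.in && python3 steer.py mv.in; python3 -c "
from h import *
go(car([.006,0.0,.165]),-10.5)"
```

```text
t: 11.97
position: [0.5099, -0.3181, 0.1373]
tool_rot: [[1.0, 0.026, 0.003], [0.026, -1.0, -0.002], [0.002, 0.002, -1.0]]
force: [0.1, -0.2, -2.4]
finger_gap: 0.164
grasp_force: 30.0
t 11.97 shift [ 0.1019 -0.5033  0.0085] turn 11.98 carpos [ 0.0108 -0.5135  0.1743] F [ 0.09 -0.2  -2.42] gap 15.5 grip 30.0
```

Scaled: -0.503 m / 0.75 = -0.6707, 0.1 m / 0.75 = 0.1333, 12 degrees / 90 = 0.1333.

```bash
echo '[[0,[0.1333,-0.6707,0],0.1333],[0,[0.1333,-0.6707,0],0.1333],[0,[0.1333,-0.6707,0],0.1333],[0,[0.1333,-0.6707,0],0.1333],[0,[0.1333,-0.6707,0],0.1333],[0,[0.1333,-0.6707,0],0.1333],[0,[0.1333,-0.6707,0],0.1333],[0,[0.1333,-0.6707,0],0.1333],[0,[0.1333,-0.6707,0],0.1333],[0,[0.1333,-0.6707,0],0.1333],[0,[0.1333,-0.6707,0],0.1333],[0,[0.1333,-0.6707,0],0.1333]]' > mv.in && python3 steer.py mv.in >/dev/null;  echo '[[0,[0,0,0],0],[0,[0,0,0],0],[0,[0,0,0],0],[0,[0,0,0],0]]' > mv.in && python3 steer.py mv.in; python3 -c "
from h import *
go(car([.006,0.0,.067]),-10.5)"
```

```text
t: 13.3
position: [0.5936, 0.1728, 0.1349]
tool_rot: [[0.983, -0.184, -0.002], [-0.184, -0.983, -0.001], [-0.001, 0.001, -1.0]]
force: [0.1, -0.5, -0.8]
finger_gap: 0.166
grasp_force: 30.0
t 13.3 shift [ 0.0024 -0.0157  0.1049] turn -0.08 carpos [ 0.0037 -0.0156  0.1719] F [ 0.17 -0.5  -0.76] gap 15.8 grip 30.0
```

Scaled: 0.105 m / 0.75 = 0.14, 0.103 m / 0.75 = 0.1373.

```bash
echo '[[0,[0.0027,-0.0213,0],0],[0,[0.0027,-0.0213,0.0533],0],[0,[0.0027,-0.0213,0.1],0],[0,[0.0027,-0.0213,0.1267],0],[0,[0.0027,-0.0213,0.1333],0],[0,[0.0027,-0.0213,0.1373],0],[0,[0.0027,-0.0213,0.14],0],[0,[0.0027,-0.0213,0.14],0],[0,[0.0027,-0.0213,0.14],0]]' > mv.in && python3 steer.py mv.in; python3 -c "
from h import *
go(car([.006,0.0,.065]),-10.5)"
```

```text
t: 14.05
position: [0.5997, 0.1894, 0.0321]
tool_rot: [[0.983, -0.183, 0.002], [-0.183, -0.983, 0.0], [0.002, -0.001, -1.0]]
force: [0.4, 0.0, -1.0]
finger_gap: 0.169
grasp_force: 30.0
t 14.05 shift [-0.0007  0.0018  0.0041] turn -0.03 carpos [0.0066 0.0018 0.0691] F [ 0.42  0.12 -0.98] gap 16.1 grip 30.0
```

Scaled: 0.005 m / 0.75 = 0.0067, 0.003 m / 0.75 = 0.004.

```bash
echo '[[0,[0,0,0.0027],0],[0,[0,0,0.004],0],[0,[0.004,0.0013,0.004],0],[0,[0.0067,0.0013,0.004],0],[0,[0.0067,0.0013,0.004],0],[0,[0.0067,0.0013,0.004],0]]' > mv.in && python3 steer.py mv.in|egrep '^for'; echo '[[0,[0.0013,0,0],0],[0,[0.0027,0,0],0],[0,[0.0027,0,0],0],[0,[0.0027,0,0],0]]' > mv.in && python3 steer.py mv.in|egrep '^for';echo '[[0,[0.0013,0,0],0],[0,[0.0027,0,0],0],[0,[0.0027,0,0],0],[0,[0.0027,0,0],0]]' > mv.in && python3 steer.py mv.in|egrep '^for'; python3 -c "
from h import *
go(car([.006,0.0,.065]),-10.5)"
```

```text
force: [1.7, -1.0, 2.9]
force: [-2.8, -0.2, 5.6]
force: [-5.2, 0.8, 6.4]
t 15.22 shift [-0.0081  0.0008  0.    ] turn -0.01 carpos [0.0141 0.0008 0.065 ] F [-5.22 -0.19  6.43] gap 16.1 grip 30.0
```

Scaled: 0.003 m / 0.75 = 0.004, 0.002 m / 0.75 = 0.0027.

```bash
echo '[[0,[0.0013,0,-0.0013],0],[0,[0.0027,0,-0.0013],0],[0,[0.004,0,-0.0013],0],[0,[0.004,0,-0.0013],0]]' > mv.in && python3 steer.py mv.in|egrep '^for'; python3 -c "
from h import *
go(car([.006,0.0,.065]),-10.5)"; echo '[[0.36,[-0.0013,0,0],0],[0.36,[-0.0013,0,0],0],[0.36,[-0.0013,0,0],0],[0.36,[-0.0013,0,0],0],[0.36,[-0.0013,0,0],0],[0.36,[-0.0013,0,0],0]]' > mv.in && python3 steer.py mv.in; python3 -c "
from h import *
go(car([.006,0.0,.065]),-10.5)"
```

```text
force: [-16.3, 5.4, 9.7]
t 15.55 shift [-0.0082  0.0007  0.0005] turn -0.0 carpos [0.0142 0.0007 0.0654] F [-17.     2.37   9.67] gap 15.8 grip 30.0
t: 16.05
position: [0.6097, 0.1863, 0.0287]
tool_rot: [[0.983, -0.183, 0.0], [-0.183, -0.983, -0.0], [0.0, 0.0, -1.0]]
force: [0.8, 0.1, 0.6]
finger_gap: 0.358
grasp_force: 0.0
t 16.05 shift [-0.0111  0.0006  0.0007] turn -0.02 carpos [0.0171 0.0006 0.0657] F [0.76 0.22 0.62] gap 34.0 grip 0.0
```

Scaled: -0.07 m / 0.75 = -0.0933, -0.035 m / 0.75 = -0.0467.

```bash
echo '[[0.36,[0,0,-0.0467],0],[0.36,[0,0,-0.08],0],[0.36,[0,0,-0.0933],0],[0.36,[0,0,-0.0933],0],[0.36,[0,0,-0.0933],0]]' > mv.in && python3 steer.py mv.in|grep '^for'; python3 -c "
from h import *
go(car([.005,-.035,.13]),79.5);print(r.observe()['q'])"
```

```text
force: [-0.4, -0.7, 0.5]
t 16.47 shift [-0.0118  0.0356  0.0055] turn -90.02 carpos [0.0168 0.0006 0.1355] F [-0.25 -0.8   0.49] gap 34.1 grip 0.0
[ 1.10663040e+01  3.53248045e+01  9.32433392e+01 -7.06479095e-03
  5.14155887e+01  1.11590269e+02]
```

Scaled: 0.036 m / 0.75 = 0.048, -0.012 m / 0.75 = -0.016, -90 degrees / 90 = -1.

```bash
echo '[[0.85,[-0.016,0.048,0],-1],[0.85,[-0.016,0.048,0],-1],[0.85,[-0.016,0.048,0],-1],[0.85,[-0.016,0.048,0],-1],[0.85,[-0.016,0.048,0],-1],[0.85,[-0.016,0.048,0],-1],[0.85,[-0.016,0.048,0],-1],[0.85,[-0.016,0.048,0],-1],[0.85,[-0.016,0.048,0],-1],[0.85,[-0.016,0.048,0],-1],[0.85,[-0.016,0.048,0],-1],[0.85,[-0.016,0.048,0],-1]]' > mv.in && python3 steer.py mv.in|grep '^for'; echo '[[0.85,[0,0,0],-0.0444],[0.85,[0,0,0],-0.0444],[0.85,[0,0,0],-0.0444]]' > mv.in && python3 steer.py mv.in;python3 -c "
from h import *
go(car([.005,-.035,.036]),79.5)"
```

```text
force: [0.1, 0.1, 0.3]
t: 17.72
position: [0.5906, 0.1531, 0.0973]
tool_rot: [[0.186, 0.983, -0.002], [0.983, -0.186, -0.0], [-0.001, -0.002, -1.0]]
force: [0.3, -0.1, -0.2]
finger_gap: 0.847
grasp_force: 0.0
t 17.72 shift [0.0006 0.0008 0.0983] turn -0.22 carpos [ 0.0044 -0.0355  0.1343] F [ 0.35 -0.07 -0.16] gap 80.5 grip 0.0
```

Scaled: 0.097 m / 0.75 = 0.1293, 0.095 m / 0.75 = 0.1267.

```bash
echo '[[0.85,[0,0,0.0533],0],[0.85,[0,0,0.1067],0],[0.85,[0,0,0.1267],0],[0.85,[0,0,0.1293],0],[0.85,[0,0,0.1293],0],[0.85,[0,0,0.1293],0]]' > mv.in && python3 steer.py mv.in|egrep '^for|pos'; echo '[[0.85,[0.0053,0,0],0],[0.85,[0.0107,0,0],0],[0.85,[0.016,0,0],0],[0.85,[0.0213,0,0],0],[0.85,[0.0267,0,0],0],[0.85,[0.032,0,0],0],[0.85,[0.0373,0,0],0],[0.85,[0.04,0,0],0],[0.85,[0.04,0,0],0]]' > mv.in && python3 steer.py mv.in|egrep '^for|pos|gap'; echo '[[0.85,[0.004,0,0],0],[0.85,[0.008,0,0],0],[0.85,[0.012,0,0],0],[0.85,[0.016,0,0],0],[0.85,[0.02,0,0],0],[0.85,[0.02,0,0],0],[0.85,[0.02,0,0],0]]' > mv.in && python3 steer.py mv.in|egrep '^for|pos|gap';python3 -c "
from h import *
go(car([.005,.021,.036]),79.5)"
```

```text
position: [0.5917, 0.1532, 0.0025]
force: [0.6, -0.0, 0.5]
position: [0.5968, 0.183, 0.0018]
force: [0.4, -0.7, 0.5]
finger_gap: 0.849
position: [0.5994, 0.198, 0.0015]
force: [0.4, 0.3, 0.3]
finger_gap: 0.853
t 19.55 shift [0.0108 0.0001 0.0025] turn -0.06 carpos [0.0048 0.0102 0.0385] F [0.31 0.37 0.33] gap 81.0 grip 0.0
```

Scaled: 0.009 m / 0.75 = 0.012, 0.008 m / 0.75 = 0.0107.

```bash
echo '[[0.85,[0.004,0,0],0],[0.85,[0.008,0,0],0],[0.85,[0.0107,0,0],0],[0.85,[0.012,0,0],0],[0.85,[0.012,0,0],0],[0.85,[0.012,0,0],0]]' > mv.in && python3 steer.py mv.in|egrep '^for|pos|gap'; echo '[[0.85,[0.0013,0,0],0],[0.85,[0.0027,0,0],0],[0.85,[0.004,0,0],0],[0.85,[0.004,0,0],0],[0.85,[0.004,0,0],0]]' > mv.in && python3 steer.py mv.in|egrep '^for|pos|gap';python3 - <<'E'
from h import *
go(car([.005,.021,.036]),79.5)
a=[]
for n,R in (('top',(160,170,260,310)),('side',(225,185,350,325))):
    i=r.snapshot(n)['image'][R[0]:R[2],R[1]:R[3]]; a.append(cv2.resize(i,(400,int(400*i.shape[0]/i.shape[1])),interpolation=cv2.INTER_CUBIC)[:285])
cv2.imwrite('pics/m6.png',np.hstack(a))
E
```

```text
position: [0.6008, 0.2059, 0.0016]
force: [-2.0, -5.8, 1.4]
finger_gap: 0.847
position: [0.6005, 0.2061, 0.0017]
force: [-6.4, -25.4, 7.9]
finger_gap: 0.851
t 20.47 shift [0.0026 0.0005 0.0027] turn -0.21 carpos [0.0045 0.0184 0.0387] F [ -1.7  -26.1    7.86] gap 80.8 grip 13.4
```

View pics/m6.png

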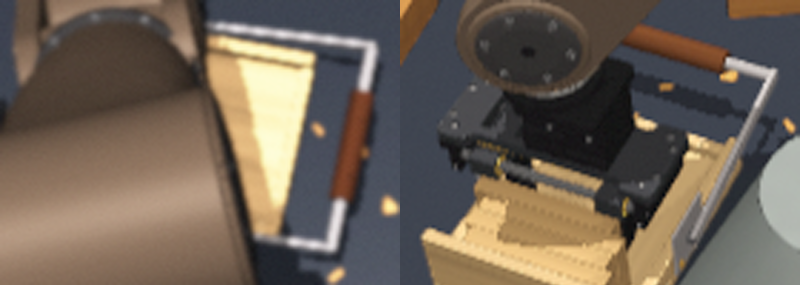

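The side view shows four boards now upright between the fingers and the backstop, after about 26 N of press. Next I'll back off and fetch the second spare.

Scaled: -0.13 m / 0.75 = -0.1733, -0.12 m / 0.75 = -0.16.

```bash
echo '[[0.85,[-0.0133,0,0],0],[0.85,[-0.0267,0,0],0],[0.85,[-0.0333,0,0],0],[0.85,[-0.0333,0,-0.0533],0],[0.85,[-0.0333,0,-0.1067],0],[0.85,[-0.0333,0,-0.16],0],[0.55,[-0.0333,0,-0.1733],0],[0.55,[-0.0333,0,-0.1733],0]]' > mv.in && python3 steer.py mv.in|grep '^for'; python3 -c "
from h import *
go([.527,-.427,.165],1.5);print(r.observe()['q'][5])"
```

```text
force: [0.2, -0.3, -0.7]
t 21.23 shift [-0.6149  0.0419  0.006 ] turn 77.94 carpos [ 0.0063 -0.0025  0.1723] F [ 0.25 -0.25 -0.7 ] gap 72.4 grip 0.0
21.700506882602053
```

Scaled: -0.614 m / 0.75 = -0.8187, 0.042 m / 0.75 = 0.056, 78 degrees / 90 = 0.8667.

```bash
echo '[[0.55,[-0.8187,0.056,0],0.8667],[0.55,[-0.8187,0.056,0],0.8667],[0.55,[-0.8187,0.056,0],0.8667],[0.55,[-0.8187,0.056,0],0.8667],[0.55,[-0.8187,0.056,0],0.8667],[0.55,[-0.8187,0.056,0],0.8667],[0.55,[-0.8187,0.056,0],0.8667],[0.55,[-0.8187,0.056,0],0.8667],[0.55,[-0.8187,0.056,0],0.8667],[0.55,[-0.8187,0.056,0],0.8667],[0.55,[-0.8187,0.056,0],0.8667],[0.55,[-0.8187,0.056,0],0.8667]]' > mv.in && python3 steer.py mv.in >/dev/null; python3 -c "
from h import *
go([.527,-.427,.165],1.5)"
```

```text
t 22.23 shift [-0.0131  0.1132  0.002 ] turn -0.48 carpos [ 0.0377 -0.504   0.1671] F [1.25 0.33 0.2 ] gap 52.3 grip 0.0
```

Scaled: 0.095 m / 0.75 = 0.1267, 0.08 m / 0.75 = 0.1067.

```bash
echo '[[0.55,[-0.0267,0.0533,0],0],[0.55,[-0.0267,0.1067,0],0],[0.55,[-0.0267,0.1267,0],0],[0.55,[-0.0267,0.1267,0],0],[0.55,[-0.0267,0.1267,0],0],[0.55,[-0.0267,0.1267,0],0]]' > mv.in && python3 steer.py mv.in >/dev/null; python3 -c "
from h import *
go([.527,-.427,.062],1.5)"
```

```text
t 22.73 shift [0.0054 0.0212 0.1056] turn -0.04 carpos [ 0.0381 -0.598   0.1676] F [-0.4   0.26 -0.48] gap 52.4 grip 0.0
```

Scaled: 0.105 m / 0.75 = 0.14, 0.08 m / 0.75 = 0.1067.

```bash
echo '[[0.55,[0.0067,0.028,0],0],[0.55,[0.0067,0.028,0.0533],0],[0.55,[0.0067,0.028,0.1067],0],[0.55,[0.0067,0.028,0.14],0],[0.55,[0.0067,0.028,0.14],0],[0.55,[0.0067,0.028,0.14],0],[0,[0.0067,0.028,0.14],0],[0,[0.0067,0.028,0.14],0],[0,[0.0067,0.028,0.14],0],[0,[0.0067,0.028,0.14],0],[0,[0.0067,0.028,0.14],0],[0,[0.0067,0.028,0.14],0]]' > mv.in && python3 steer.py mv.in;python3 -c "
from h import *
go([.527,-.427,.062],1.5)"
```

```text
t: 23.73
position: [0.5271, -0.4285, 0.0274]
tool_rot: [[1.0, 0.025, 0.001], [0.025, -1.0, -0.001], [0.001, 0.001, -1.0]]
force: [-0.7, 0.1, 0.7]
finger_gap: 0.189
grasp_force: 0.0
t 23.73 shift [-0.     -0.0015  0.0024] turn -0.08 carpos [ 0.0479 -0.6189  0.0644] F [-0.69  0.01  0.69] gap 17.9 grip 0.0
```

Scaled: -0.11 m / 0.75 = -0.1467, -0.08 m / 0.75 = -0.1067.

```bash
echo '[[0,[0,0,0],0],[0,[0,0,0],0],[0,[0,0,0],0],[0,[0,0,-0.0533],0],[0,[0,0,-0.1067],0],[0,[0,0,-0.1467],0],[0,[0,0,-0.1467],0],[0,[0,0,-0.1467],0]]' > mv.in && python3 steer.py mv.in;python3 -c "
from h import *
go(car([.006,0,.175]),-10.5)"
```

```text
t: 24.4
position: [0.5273, -0.4287, 0.1383]
tool_rot: [[1.0, 0.025, 0.002], [0.025, -1.0, -0.002], [0.002, 0.002, -1.0]]
force: [-0.2, -0.8, -1.6]
finger_gap: 0.166
grasp_force: 30.0
t 24.4 shift [ 0.0867 -0.6144 -0.0009] turn 11.93 carpos [ 0.0482 -0.6191  0.1753] F [-0.08 -0.8  -1.61] gap 15.8 grip 30.0
```

Scaled: -0.608 m / 0.75 = -0.8107, 0.085 m / 0.75 = 0.1133, 12 degrees / 90 = 0.1333.

```bash
echo '[[0,[0.1133,-0.8107,0],0.1333],[0,[0.1133,-0.8107,0],0.1333],[0,[0.1133,-0.8107,0],0.1333],[0,[0.1133,-0.8107,0],0.1333],[0,[0.1133,-0.8107,0],0.1333],[0,[0.1133,-0.8107,0],0.1333],[0,[0.1133,-0.8107,0],0.1333],[0,[0.1133,-0.8107,0],0.1333],[0,[0.1133,-0.8107,0],0.1333],[0,[0.1133,-0.8107,0],0.1333],[0,[0.1133,-0.8107,0],0.1333],[0,[0.1133,-0.8107,0],0.1333]]' > mv.in && python3 steer.py mv.in >/dev/null; python3 -c "
from h import *
go(car([.006,-.006,.175]),-10.5)"
```

```text
t 25.4 shift [-0.006  -0.1121 -0.0031] turn -0.08 carpos [ 0.0118 -0.1181  0.172 ] F [ 0.69 -0.29  0.12] gap 15.8 grip 30.0
```

Scaled: -0.09 m / 0.75 = -0.12, -0.08 m / 0.75 = -0.1067.

```bash
echo '[[0,[0,-0.0533,0],0],[0,[0,-0.1067,0],0],[0,[0,-0.12,0],0],[0,[0,-0.12,0],0],[0,[0,-0.12,0],0],[0,[0,-0.12,0],0]]' > mv.in && python3 steer.py mv.in >/dev/null; python3 -c "
from h import *
go(car([.006,-.006,.072]),-10.5)"
```

```text
t 25.9 shift [-0.0068 -0.0252  0.1007] turn -0.11 carpos [ 0.0129 -0.0312  0.1727] F [ 1.11  0.27 -1.1 ] gap 15.7 grip 30.0
```

Scaled: 0.1 m / 0.75 = 0.1333, 0.095 m / 0.75 = 0.1267.

```bash
echo '[[0,[-0.0093,-0.0333,0],0],[0,[-0.0093,-0.0333,0],0],[0,[-0.0093,-0.0333,0.0533],0],[0,[-0.0093,-0.0333,0.1067],0],[0,[-0.0093,-0.0333,0.1267],0],[0,[-0.0093,-0.0333,0.1333],0],[0,[-0.0093,-0.0333,0.1333],0],[0,[-0.0093,-0.0333,0.1333],0],[0,[-0.0093,-0.0333,0.1333],0]]' > mv.in && python3 steer.py mv.in; python3 -c "
from h import *
go(car([.006,-.006,.066]),-10.5)"
```

```text
t: 26.65
position: [0.599, 0.1824, 0.0383]
tool_rot: [[0.983, -0.184, 0.002], [-0.184, -0.983, 0.0], [0.002, -0.001, -1.0]]
force: [-0.1, 0.2, -1.3]
finger_gap: 0.169
grasp_force: 30.0
t 26.65 shift [-0.0013  0.0008  0.0093] turn -0.1 carpos [ 0.0072 -0.0052  0.0753] F [-0.15  0.18 -1.25] gap 16.0 grip 30.0
```

Scaled: 0.007 m / 0.75 = 0.0093, 0.006 m / 0.75 = 0.008.

```bash
echo '[[0,[0,0,0.0053],0],[0,[0,0,0.008],0],[0,[0,0,0.0093],0],[0,[0,0,0.0093],0],[0,[0,0,0.0093],0]]' > mv.in && python3 steer.py mv.in|grep '^for'; echo '[[0,[0.0027,0,0.0013],0],[0,[0.0053,0,0.002],0],[0,[0.008,0,0.0027],0],[0,[0.008,0,0.0027],0],[0,[0.008,0,0.0027],0]]' > mv.in && python3 steer.py mv.in|grep '^for';echo '[[0,[0.0027,0,0],0],[0,[0.0053,0,0],0],[0,[0.0053,0,0],0],[0,[0.0053,0,0],0]]' > mv.in && python3 steer.py mv.in|grep '^for'; python3 -c "
from h import *
go(car([.006,-.006,.066]),-10.5)"
```

```text
force: [0.1, 0.2, -0.6]
force: [-9.1, 0.8, 16.1]
force: [-11.2, 2.4, 17.6]
t 27.82 shift [-0.0089  0.0013  0.0001] turn -0.06 carpos [ 0.0149 -0.0047  0.0661] F [-11.42   0.29  17.61] gap 15.5 grip 30.0
```

Scaled: 0.004 m / 0.75 = 0.0053, 0.002 m / 0.75 = 0.0027.

```bash
echo '[[0,[0,0,-0.0013],0],[0,[0.0027,0,-0.002],0],[0,[0.0053,0,-0.002],0],[0,[0.0053,0,-0.002],0]]' > mv.in && python3 steer.py mv.in|grep '^for'; python3 -c "
from h import *
go(car([.006,-.006,.066]),-10.5)"; echo '[[0.36,[-0.0027,0,0],0],[0.36,[-0.0027,0,0],0],[0.36,[-0.0027,0,0],0],[0.36,[-0.0027,0,0],0],[0.36,[-0.0027,0,0],0],[0.36,[-0.0027,0,0],0]]' > mv.in && python3 steer.py mv.in|grep -v rot; python3 -c "
from h import *
go(car([.006,-.006,.066]),-10.5)"
```

```text
force: [-23.8, 6.8, 16.3]
t 28.15 shift [-0.0096  0.0012  0.0005] turn -0.05 carpos [ 0.0156 -0.0048  0.0664] F [-24.6    2.4   16.35] gap 15.6 grip 30.0
t: 28.65
position: [0.6101, 0.1804, 0.0291]
force: [1.0, 0.4, 0.9]
finger_gap: 0.36
grasp_force: 0.0
t 28.65 shift [-0.0125  0.0009  0.0001] turn -0.09 carpos [ 0.0185 -0.0051  0.0661] F [0.89 0.54 0.86] gap 34.2 grip 0.0
```

Scaled: -0.098 m / 0.75 = -0.1307, -0.08 m / 0.75 = -0.1067.

```bash
echo '[[0.36,[0,0,-0.0467],0],[0.36,[0,0,-0.0933],0],[0,[0,0,-0.1],0],[0,[-0.04,-0.04,-0.1],0],[0,[-0.08,-0.0733,-0.1],0],[0,[-0.12,-0.1067,-0.1],0],[0,[-0.1307,-0.1093,-0.1],0],[0,[-0.1307,-0.1093,-0.1],0],[0,[-0.1307,-0.1093,-0.1],0],[0,[-0.1307,-0.1093,-0.1],0]]' > mv.in && python3 steer.py mv.in|grep '^for'; python3 -c "
from h import *
go(car([-.08,.0765,.064]),-10.5)"
```

```text
force: [0.2, -0.3, -0.2]
t 29.48 shift [-0.0016  0.0001  0.0772] turn -0.12 carpos [-0.0785  0.0766  0.1412] F [ 0.22 -0.25 -0.15] gap 0.2 grip 0.0
```

Scaled: 0.077 m / 0.75 = 0.1027, 0.07 m / 0.75 = 0.0933.

```bash
echo '[[0,[-0.0013,0,0.0533],0],[0,[-0.0013,0,0.0933],0],[0,[-0.0013,0,0.1027],0],[0,[-0.0013,0,0.1027],0],[0,[-0.0013,0,0.1027],0],[0,[0.004,0,0.1027],0],[0,[0.0093,0,0.1027],0],[0,[0.0147,0,0.1027],0],[0,[0.02,0,0.1027],0],[0,[0.0253,0,0.1027],0],[0,[0.0253,0,0.1027],0]]' > mv.in && python3 steer.py mv.in|grep '^for'; python3 -c "
from h import *
go(car([-.055,.0765,.064]),-10.5)"; echo '[[0,[0.0027,0,0],0],[0,[0.0053,0,0],0],[0,[0.008,0,0],0],[0,[0.008,0,0],0],[0,[0.008,0,0],0]]' > mv.in && python3 steer.py mv.in|grep '^for'; python3 -c "
from h import *
go(car([-.055,.0765,.064]),-10.5)"
```

```text
force: [1.7, -0.7, -0.4]
t 30.4 shift [0.0047 0.0007 0.0006] turn -0.09 carpos [-0.0597  0.0772  0.0646] F [ 1.78 -0.41 -0.44] gap 0.4 grip 0.0
force: [0.2, -0.3, -0.8]
t 30.82 shift [-0.0007  0.0006  0.0001] turn -0.07 carpos [-0.0543  0.0771  0.0641] F [ 0.22 -0.24 -0.76] gap 0.3 grip 0.0
```

Scaled: 0.003 m / 0.75 = 0.004, 0.002 m / 0.75 = 0.0027.

```bash
echo '[[0,[0.0013,0,0],0],[0,[0.0027,0,0],0],[0,[0.004,0,0],0],[0,[0.004,0,0],0]]' > mv.in && python3 steer.py mv.in|grep '^for'; echo '[[0,[0.0013,0,0],0],[0,[0.0027,0,0],0],[0,[0.004,0,0],0],[0,[0.004,0,0],0]]' > mv.in && python3 steer.py mv.in|grep '^for';echo '[[0,[0.0013,0,0],0],[0,[0.0027,0,0],0],[0,[0.0027,0,0],0]]' > mv.in && python3 steer.py mv.in|grep '^for'; python3 -c "
from h import *
go(car([-.055,.0765,.064]),-10.5)"
```

```text
force: [-10.0, 2.3, 4.6]
force: [-25.4, 7.4, 15.6]
force: [-34.1, 10.1, 19.5]
t 31.73 shift [-0.0015  0.0003  0.0002] turn -0.06 carpos [-0.0535  0.0768  0.0642] F [-35.34   3.68  19.52] gap 0.6 grip 18.1
```

Scaled: -0.033 m / 0.75 = -0.044, 0.024 m / 0.75 = 0.032.

```bash
echo '[[0,[-0.02,0,0],0],[0,[-0.04,0,0],0],[0,[-0.044,0,0],0],[0,[-0.044,0.032,0],0],[0,[-0.044,0.032,0],0],[0,[-0.036,0.032,0],0],[0,[-0.028,0.032,0],0],[0,[-0.02,0.032,0],0],[0,[-0.012,0.032,0],0],[0,[-0.012,0.032,0],0]]' > mv.in && python3 steer.py mv.in|grep '^for'; python3 -c "
from h import *
go(car([-.055,.0765,.064]),-10.5)"; echo '[[0,[0.0027,0,0],0],[0,[0.0053,0,0],0],[0,[0.0053,0,0],0],[0,[0.0053,0,0],0]]' > mv.in && python3 steer.py mv.in|grep '^for'; python3 -c "
from h import *
go(car([-.055,.0765,.064]),-10.5)"
```

```text
force: [0.0, -0.8, -0.4]
t 32.57 shift [-0.0009 -0.0231  0.0001] turn -0.09 carpos [-0.0541  0.0534  0.0641] F [ 0.18 -0.79 -0.38] gap 0.3 grip 0.0
force: [-9.3, 2.6, 4.4]
t 32.9 shift [-0.0014 -0.0235 -0.    ] turn -0.06 carpos [-0.0536  0.053   0.064 ] F [-9.57  0.83  4.42] gap 0.4 grip 4.7
```

Scaled: -0.075 m / 0.75 = -0.1, -0.035 m / 0.75 = -0.0467.

```bash
echo '[[0,[-0.0267,0,0],0],[0,[-0.0267,0,-0.0467],0],[0,[-0.0267,0,-0.0933],0],[0,[-0.0267,0,-0.1],0],[0,[-0.0267,0,-0.1],0],[0,[-0.0267,0,-0.1],0]]' > mv.in && python3 steer.py mv.in|grep '^for'; python3 -c "
from h import *
go(car([.005,-.045,.14]),79.5)"
```

```text
force: [0.2, 0.3, 0.1]
t 33.4 shift [ 0.0769  0.098  -0.001 ] turn -90.06 carpos [-0.0718  0.0531  0.139 ] F [0.17 0.33 0.12] gap 0.4 grip 0.0
```

Scaled: 0.098 m / 0.75 = 0.1307, 0.078 m / 0.75 = 0.104, -90 degrees / 90 = -1.

```bash
echo '[[0.85,[0.0533,0.0667,0],-1],[0.85,[0.104,0.1307,0],-1],[0.85,[0.104,0.1307,0],-1],[0.85,[0.104,0.1307,0],-1],[0.85,[0.104,0.1307,0],-1],[0.85,[0.104,0.1307,0],-1],[0.85,[0.104,0.1307,0],-1],[0.85,[0.104,0.1307,0],-1],[0.85,[0.104,0.1307,0],-1],[0.85,[0.104,0.1307,0],-1],[0.85,[0.104,0.1307,0],-1],[0.85,[0.104,0.1307,0],-1]]' > mv.in && python3 steer.py mv.in|grep '^for'; echo '[[0.85,[0,0,0],-0.0444],[0.85,[0,0,0],-0.0444],[0.85,[0,0,0],-0.0444],[0.85,[0,0,0],-0.0444]]' > mv.in && python3 steer.py mv.in|grep '^for';python3 -c "
from h import *
go(car([.005,-.045,.038]),79.5)"
```

```text
force: [1.0, -0.4, 1.0]
force: [0.1, 0.4, 0.6]
t 34.73 shift [ 1.000e-04 -8.000e-04  1.003e-01] turn -1.37 carpos [ 0.0059 -0.0451  0.1383] F [0.07 0.43 0.61] gap 80.6 grip 0.0
```

Scaled: 0.1 m / 0.75 = 0.1333, 0.08 m / 0.75 = 0.1067, -1.4 degrees / 90 = -0.0156.

```bash
echo '[[0.85,[0,0,0.0533],-0.0156],[0.85,[0,0,0.1067],-0.0156],[0.85,[0,0,0.1333],-0.0156],[0.85,[0,0,0.1333],-0.0156],[0.85,[0,0,0.1333],-0.0156],[0.85,[0.016,0,0.1333],-0.0156],[0.85,[0.024,0,0.1333],-0.0156],[0.85,[0.0307,0,0.1333],-0.0156],[0.85,[0.0373,0,0.1333],-0.0156],[0.85,[0.044,0,0.1333],-0.0156],[0.85,[0.0507,0,0.1333],-0.0156],[0.85,[0.056,0,0.1333],-0.0156]]' > mv.in && python3 steer.py mv.in|grep '^for'; echo '[[0.85,[0.0027,0,0],0],[0.85,[0.0053,0,0],0],[0.85,[0.0067,0,0],0],[0.85,[0.0067,0,0],0],[0.85,[0.0067,0,0],0]]' > mv.in && python3 steer.py mv.in|grep '^for';python3 -c "
from h import *
go(car([.005,.0024,.038]),79.5)"
```

```text
force: [-0.3, -0.4, 0.9]
force: [-0.6, -0.5, 0.6]
t 36.15 shift [ 0.0005 -0.002   0.0012] turn 0.18 carpos [0.007  0.0019 0.0392] F [-0.49 -0.63  0.56] gap 80.7 grip 0.4
```

Scaled: 0.003 m / 0.75 = 0.004, 0.002 m / 0.75 = 0.0027.

```bash
echo '[[0.85,[0.0013,0,0],0],[0.85,[0.0027,0,0],0],[0.85,[0.004,0,0],0],[0.85,[0.004,0,0],0],[0.85,[0.004,0,0],0]]' > mv.in && python3 steer.py mv.in|grep '^for';python3 -c "
from h import *
go(car([.005,.0024,.038]),79.5)"; echo '[[0.85,[0.0013,0,0],0],[0.85,[0.0027,0,0],0],[0.85,[0.0027,0,0],0],[0.85,[0.0027,0,0],0]]' > mv.in && python3 steer.py mv.in|grep '^for';python3 -c "
from h import *
go(car([.005,.0024,.038]),79.5)"
```

```text
force: [-5.9, -20.3, 7.3]
t 36.57 shift [ 0.0003 -0.0016  0.0013] turn 0.05 carpos [0.0066 0.0021 0.0393] F [ -2.12 -21.05   7.34] gap 80.9 grip 10.7
force: [-8.8, -33.7, 11.0]
t 36.9 shift [ 0.0002 -0.0015  0.0013] turn -0.04 carpos [0.0065 0.0022 0.0393] F [ -2.46 -34.74  10.99] gap 80.8 grip 17.6
```

Scaled: -0.15 m / 0.75 = -0.2, -0.12 m / 0.75 = -0.16.

```bash
echo '[[0.85,[-0.0133,0,0],0],[0.85,[-0.0267,0,0],0],[0.85,[-0.0333,0,0],0],[0.85,[-0.0333,0,-0.0533],0],[0.85,[-0.0333,0,-0.1067],0],[0.85,[-0.0333,0,-0.16],0],[0.85,[-0.0333,0,-0.2],0],[0.85,[-0.0333,0,-0.2],0]]' > mv.in && python3 steer.py mv.in|grep '^for'; python3 -c "
from h import *
go([.45,-.38,.19],17)"
```

```text
force: [0.1, 0.5, 0.5]
t 37.57 shift [-0.5683 -0.0483  0.0032] turn 62.71 carpos [ 0.0094 -0.0168  0.1957] F [0.05 0.51 0.54] gap 80.8 grip 0.0
```

Scaled: -0.56 m / 0.75 = -0.7467, -0.048 m / 0.75 = -0.064, 63 degrees / 90 = 0.7.

```bash
echo '[[0.85,[-0.7467,-0.064,0],0.7],[0.85,[-0.7467,-0.064,0],0.7],[0.85,[-0.7467,-0.064,0],0.7],[0.85,[-0.7467,-0.064,0],0.7],[0.85,[-0.7467,-0.064,0],0.7],[0.85,[-0.7467,-0.064,0],0.7],[0.85,[-0.7467,-0.064,0],0.7],[0.85,[-0.7467,-0.064,0],0.7],[0.85,[-0.7467,-0.064,0],0.7],[0.85,[-0.7467,-0.064,0],0.7],[0.85,[-0.7467,-0.064,0],0.7],[0.85,[-0.7467,-0.064,0],0.7]]' > mv.in && python3 steer.py mv.in|grep '^for'
python3 - <<'E'
from h import *
s=r.snapshot('top'); d=r.snapshot('side')
for c in blobs(s,(14,100,200),(22,200,255),(315,195,400,285),150):
    b=cv2.boxPoints(cv2.minAreaRect(c)); print(b.mean(0),np.round(plane(s,b,.044),4).tolist(),cv2.contourArea(c))
for c in blobs(d,(8,90,120),(24,230,255),(270,190,370,260),150):
    b=cv2.boundingRect(c); print('side',b,cv2.contourArea(c))
T=s['image'][160:260,170:310]; S=d['image'][235:350,185:325]
cv2.imwrite('pics/m7.png',np.hstack([cv2.resize(T,(400,330),interpolation=cv2.INTER_CUBIC),cv2.resize(S,(400,330),interpolation=cv2.INTER_CUBIC)]))
go([.45,-.38,.19],17)
E
```

```text
force: [0.7, 0.1, -0.6]
[353.49057 220.47078] [[0.582, -0.0841, 0.044], [0.5949, -0.123, 0.044], [0.5031, -0.1498, 0.044], [0.4906, -0.1113, 0.044]] 387.5
side (284, 200, 46, 25) 939.5
t 38.67 shift [-0.0311  0.056  -0.0013] turn -0.58 carpos [-0.0344 -0.5213  0.1887] F [-0.74  0.81  0.07] gap 80.9 grip 0.0
```

View pics/m7.png

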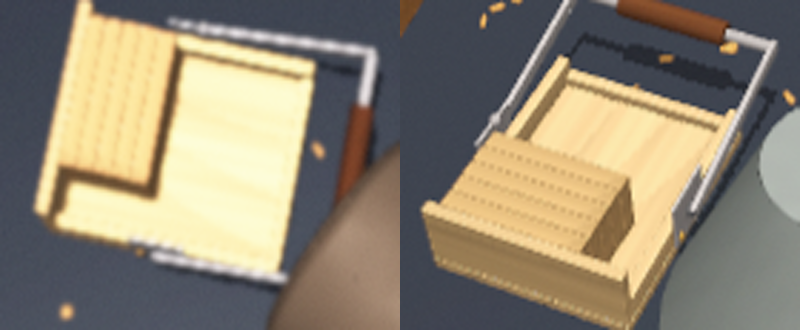

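The view shows five boards upright, tight together and flush at the far rail. The block was knocked away and now sits near (353,220) px, with its top mask cut short. I'll fix its position along its length using the side view.

Run:
```python
from h import *
s=r.snapshot('top'); d=r.snapshot('side')
a=np.radians(16.6); u=np.array([np.cos(a),np.sin(a),0]); v=np.array([-u[1],u[0],0]); c=np.array([.5427,-.1171,.022])
for t in (-.012,0,.012):
    C=[c+t*u+i*.06*u+j*.022*v+k*.022*np.array([0,0,1]) for i in(-1,1) for j in (-1,1) for k in (-1,1)]
    q=proj(d,C); w=proj(s,C); print(t,'side',q.min(0),q.max(0),'top',w.min(0),w.max(0))
for n,im,R in (('side',d,(265,185,350,240)),('top',s,(330,190,380,250))):
  for lo in ((14,100,200),(5,80,60)):
    c=[cv2.boundingRect(k) for k in blobs(im,lo,(24,230,255),R,150)]; print(n,lo,c)
```

```text
-0.012 side [284.97988859 199.32854353] [331.70734797 225.7299386 ] top [338.59032761 200.2423011 ] [370.65526274 253.14062981]
0 side [280.45101712 199.6250528 ] [327.19724335 226.03589661] top [337.21132879 195.86510592] [369.17475885 248.72409385]
0.012 side [275.91851775 199.92159634] [322.69832596 226.34203985] top [335.83629321 191.50244793] [367.69794126 244.32032849]
side (14, 100, 200) [(284, 200, 46, 14)]
side (5, 80, 60) [(284, 200, 47, 26), (303, 185, 34, 13)]
top (14, 100, 200) [(341, 202, 26, 33)]
top (5, 80, 60) [(330, 200, 47, 50)]
```

```bash
echo '[[0.85,[0,0,0],0],[0.85,[0,0,0],0],[0.85,[0,0,0],0]]' > mv.in && python3 steer.py mv.in|grep '^for'; python3 -c "
from h import *
go([.532,-.1202,.032],16.6)"
```

```text
force: [0.6, -0.1, 0.2]
t 39.02 shift [ 0.1186 -0.1639  0.1573] turn 0.2 carpos [-0.0337 -0.515   0.1893] F [0.6  0.02 0.19] gap 80.8 grip 0.0
```

Scaled: -0.164 m / 0.75 = -0.2187, 0.12 m / 0.75 = 0.16.

```bash
echo '[[0.85,[0.032,-0.044,0],0],[0.85,[0.064,-0.088,0],0],[0.85,[0.096,-0.1333,0],0],[0.85,[0.1267,-0.176,0],0],[0.85,[0.1573,-0.2187,0],0],[0.85,[0.1573,-0.2187,0],0],[0.85,[0.1573,-0.2187,0.0533],0],[0.85,[0.1573,-0.2187,0.1067],0],[0.85,[0.1573,-0.2187,0.16],0],[0.85,[0.1573,-0.2187,0.16],0],[0.85,[0.1573,-0.2187,0.16],0]]' > mv.in && python3 steer.py mv.in|grep '^for'; python3 -c "
from h import *
go([.532,-.1202,.032],16.6)"
```

```text
force: [0.4, 0.3, 0.8]
t 39.93 shift [ 0.0016 -0.0002  0.0365] turn 0.14 carpos [-0.0047 -0.3158  0.0685] F [0.32 0.37 0.76] gap 80.8 grip 0.0
```

Units first: shifts go in shares of 0.75 m and turns go in shares of 90 degrees. So 0.036 m / 0.75 = 0.048, 0.02 m / 0.75 = 0.0267.

```bash
echo '[[0.85,[0.0013,0,0.0267],0],[0.85,[0.0013,0,0.048],0],[0.85,[0.0013,0,0.048],0],[0,[0.0013,0,0.048],0],[0,[0.0013,0,0.048],0],[0,[0.0013,0,0.048],0],[0,[0.0013,0,0.048],0],[0,[0.0013,0,0.048],0],[0,[0.0013,0,0.048],0],[0,[0.0013,0,0.048],0]]' > mv.in && python3 steer.py mv.in|grep -v rot;  python3 -c "
from h import *
go([.532,-.1202,.032],16.6)"; echo '[[0,[0,0,-0.0533],0],[0,[0,0,-0.1067],0],[0,[0,0,-0.16],0],[0,[0,0,-0.16],0],[0,[0,0,-0.16],0]]' > mv.in && python3 steer.py mv.in|grep -v rot; python3 -c "
from h import *
go(car([.006,-.042,.15]),-10.5)"
```

```text
t: 40.77
position: [0.5325, -0.1216, -0.0033]
force: [-1.3, -1.1, 6.1]
finger_gap: 0.459
grasp_force: 30.0
t 40.77 shift [-0.0001 -0.0015  0.0017] turn 0.1 carpos [-0.0027 -0.3162  0.0337] F [-1.03 -1.31  6.11] gap 43.7 grip 30.0
t: 41.18
position: [0.5329, -0.1216, 0.1179]
force: [0.0, 0.2, -2.4]
finger_gap: 0.466
grasp_force: 30.0
t 41.18 shift [ 0.1327 -0.24    0.0048] turn 27.19 carpos [-0.0023 -0.3161  0.1549] F [ 0.    0.23 -2.43] gap 44.2 grip 30.0
```

Scaled: -0.24 m / 0.75 = -0.32, 0.13 m / 0.75 = 0.1733, 27.2 degrees / 90 = 0.3022.

```bash
echo '[[0,[0.1733,-0.32,0],0.3022],[0,[0.1733,-0.32,0],0.3022],[0,[0.1733,-0.32,0],0.3022],[0,[0.1733,-0.32,0],0.3022],[0,[0.1733,-0.32,0],0.3022],[0,[0.1733,-0.32,0],0.3022],[0,[0.1733,-0.32,0],0.3022],[0,[0.1733,-0.32,0],0.3022],[0,[0.1733,-0.32,0],0.3022],[0,[0.1733,-0.32,0],0.3022],[0,[0.1733,-0.32,0],0.3022]]' > mv.in && python3 steer.py mv.in|grep '^for'; python3 -c "
from h import *
go(car([.003,-.04,.05]),-10.5)"
```

```text
force: [0.5, -0.5, -2.0]
t 42.1 shift [ 0.0006 -0.0045  0.1022] turn -0.07 carpos [ 0.0026 -0.0444  0.1522] F [ 0.55 -0.4  -1.99] gap 43.8 grip 30.0
```

Scaled: 0.106 m / 0.75 = 0.1413, 0.105 m / 0.75 = 0.14.

```bash
echo '[[0,[0,-0.0027,0.0533],0],[0,[0,-0.0027,0.1067],0],[0,[0,-0.0027,0.1293],0],[0,[0,-0.0027,0.1373],0],[0,[0,-0.0027,0.14],0],[0,[0,-0.0027,0.1413],0],[0,[0,-0.0027,0.1413],0],[0,[0,-0.0027,0.1413],0]]' > mv.in && python3 steer.py mv.in|grep '^for'; python3 -c "
from h import *
go(car([.003,-.04,.0445]),-10.5)"; echo '[[0,[0.004,0,0.0013],0],[0,[0.008,0,0.0013],0],[0,[0.012,0,0.0013],0],[0,[0.012,0,0.0013],0]]' > mv.in && python3 steer.py mv.in|grep '^for'; python3 -c "
from h import *
go(car([.015,-.04,.0445]),-10.5)"
```

```text
force: [-0.1, -0.5, -0.7]
t 42.77 shift [-0.0008 -0.0012  0.0042] turn -0.03 carpos [ 0.0037 -0.0412  0.0487] F [ 0.   -0.46 -0.67] gap 43.8 grip 30.0
force: [0.2, 0.3, -2.3]
t 43.1 shift [ 0.0022 -0.0011  0.002 ] turn -0.02 carpos [ 0.0128 -0.0411  0.0465] F [ 0.11  0.35 -2.29] gap 43.9 grip 30.0
```

Scaled: 0.005 m / 0.75 = 0.0067, 0.004 m / 0.75 = 0.0053.

```bash
echo '[[0,[0.0027,0,0],0],[0,[0.0053,0,0],0],[0,[0.0067,0,0],0],[0,[0.0067,0,0],0]]' > mv.in && python3 steer.py mv.in|grep '^for'; echo '[[0,[0.0027,0,0],0],[0,[0.0053,0,0],0],[0,[0.0067,0,0],0],[0,[0.0067,0,0],0]]' > mv.in && python3 steer.py mv.in|grep '^for';  python3 -c "
from h import *
go(car([.015,-.04,.0445]),-10.5)"
```

```text
force: [-11.9, 3.2, 5.1]
force: [-24.2, 8.3, 9.0]
t 43.77 shift [-0.001  -0.0012  0.0008] turn -0.02 carpos [ 0.016  -0.0412  0.0453] F [-25.32   3.76   9.01] gap 43.4 grip 30.0
```

Scaled: -0.003 m / 0.75 = -0.004, -0.002 m / 0.75 = -0.0027.

```bash
echo '[[0,[-0.0027,0,0.0013],0],[0.63,[-0.004,0,0.0013],0],[0.63,[-0.004,0,0.0013],0],[0.63,[-0.004,0,0.0013],0],[0.63,[-0.004,0,0.0013],0],[0.63,[-0.004,0,0.0013],0]]' > mv.in && python3 steer.py mv.in|grep -v rot; echo '[[0.63,[0,0,-0.0267],0],[0.63,[0,0,-0.08],0],[0.63,[0,0,-0.1333],0],[0.63,[0,0,-0.1333],0],[0.63,[0,0,-0.1333],0]]' > mv.in && python3 steer.py mv.in|grep '^for';python3 -c "
from h import *
go(car([.005,-.078,.14]),79.5)"
```

```text
t: 44.27
position: [0.6044, 0.1448, 0.0084]
force: [0.3, -0.7, -0.3]
finger_gap: 0.627
grasp_force: 0.0
force: [0.0, 0.5, -0.3]
t 44.68 shift [-0.0151  0.0371  0.0074] turn -90.02 carpos [ 0.0201 -0.0409  0.1475] F [-0.08  0.48 -0.31] gap 59.6 grip 0.0
```

Scaled: 0.039 m / 0.75 = 0.052, -0.015 m / 0.75 = -0.02, -90 degrees / 90 = -1.

```bash
echo '[[0.85,[-0.02,0.052,0],-1],[0.85,[-0.02,0.052,0],-1],[0.85,[-0.02,0.052,0],-1],[0.85,[-0.02,0.052,0],-1],[0.85,[-0.02,0.052,0],-1],[0.85,[-0.02,0.052,0],-1],[0.85,[-0.02,0.052,0],-1],[0.85,[-0.02,0.052,0],-1],[0.85,[-0.02,0.052,0],-1],[0.85,[-0.02,0.052,0],-1],[0.85,[-0.02,0.052,0],-1],[0.85,[-0.02,0.052,0],-1]]' > mv.in && python3 steer.py mv.in|grep '^for'; echo '[[0.85,[0,0,0],-0.0444],[0.85,[0,0,0],-0.0444],[0.85,[0,0,0],-0.0444],[0.85,[0,0,0],-0.0444]]' > mv.in && python3 steer.py mv.in|grep '^for';python3 -c "
from h import *
go(car([.005,-.08,.049]),79.5)"
```

```text
force: [-0.2, 0.2, 0.4]
force: [-0.7, 0.6, 0.1]
t 46.02 shift [0.0003 0.0014 0.0955] turn -0.22 carpos [ 0.0037 -0.0803  0.1445] F [-0.75  0.48  0.14] gap 80.8 grip 0.0
```

Scaled: 0.095 m / 0.75 = 0.1267, 0.08 m / 0.75 = 0.1067.

```bash
echo '[[0.85,[0,0,0.0533],0],[0.85,[0,0,0.1067],0],[0.85,[0,0,0.1253],0],[0.85,[0,0,0.1267],0],[0.85,[0,0,0.1267],0],[0.85,[0.008,0,0.1267],0],[0.85,[0.016,0,0.1267],0],[0.85,[0.024,0,0.1267],0],[0.85,[0.032,0,0.1267],0],[0.85,[0.04,0,0.1267],0],[0.85,[0.0453,0,0.1267],0],[0.85,[0.0453,0,0.1267],0]]' > mv.in && python3 steer.py mv.in|grep '^for'; echo '[[0.85,[0.0027,0,0],0],[0.85,[0.0053,0,0],0],[0.85,[0.008,0,0],0],[0.85,[0.008,0,0],0],[0.85,[0.008,0,0],0]]' > mv.in && python3 steer.py mv.in|grep '^for';python3 -c "
from h import *
go(car([.005,-.0418,.049]),79.5)"
```

```text
force: [-0.7, 0.5, -0.1]
force: [-2.7, -11.0, 3.6]
t 47.43 shift [-0.0002  0.0012  0.0013] turn -0.14 carpos [ 0.0038 -0.0416  0.0503] F [ -0.61 -11.28   3.56] gap 80.9 grip 5.7
```

Scaled: 0.003 m / 0.75 = 0.004, 0.002 m / 0.75 = 0.0027.

```bash
echo '[[0.85,[0.0013,0,0],0],[0.85,[0.0027,0,0],0],[0.85,[0.004,0,0],0],[0.85,[0.004,0,0],0],[0.85,[0.004,0,0],0]]' > mv.in && python3 steer.py mv.in|grep '^for'; python3 -c "
from h import *
go(car([.005,-.0418,.049]),79.5)"; echo '[[0.85,[-0.0133,0,0],0],[0.85,[-0.0267,0,0],0],[0.85,[-0.04,0,0],0],[0.85,[-0.04,0,-0.0533],0],[0.85,[-0.04,0,-0.1067],0],[0.85,[-0.04,0,-0.16],0],[0.85,[-0.04,0,-0.1867],0],[0.85,[-0.04,0,-0.1867],0]]' > mv.in && python3 steer.py mv.in|grep '^for'; python3 -c "
from h import *
go([.45,-.36,.19],-10.5)"
```

```text
force: [-7.1, -30.0, 8.7]
t 47.85 shift [-0.0005  0.0014  0.0014] turn -0.24 carpos [ 0.0036 -0.0413  0.0504] F [ -1.56 -30.76   8.72] gap 80.8 grip 15.8
force: [-0.5, 0.4, 0.7]
t 48.52 shift [-0.4989 -0.0457  0.0036] turn 89.94 carpos [ 0.0058 -0.0668  0.1951] F [-0.57  0.32  0.75] gap 81.1 grip 0.0
```

Scaled: -0.49 m / 0.75 = -0.6533, -0.043 m / 0.75 = -0.0573, 90 degrees / 90 = 1.

```bash
echo '[[0.6,[-0.6533,-0.0573,0],1],[0.6,[-0.6533,-0.0573,0],1],[0.6,[-0.6533,-0.0573,0],1],[0.6,[-0.6533,-0.0573,0],1],[0.6,[-0.6533,-0.0573,0],1],[0.6,[-0.6533,-0.0573,0],1],[0.6,[-0.6533,-0.0573,0],1],[0.6,[-0.6533,-0.0573,0],1],[0.6,[-0.6533,-0.0573,0],1],[0.6,[-0.6533,-0.0573,0],1],[0.6,[-0.6533,-0.0573,0],1],[0.6,[-0.6533,-0.0573,0],1]]' > mv.in && python3 steer.py mv.in|grep '^for'
python3 - <<'E'
from h import *
s=r.snapshot('top'); d=r.snapshot('side')
T=s['image'][155:260,170:310]; S=d['image'][225:350,185:325]
cv2.imwrite('pics/m8.png',np.hstack([cv2.resize(T,(400,300),interpolation=cv2.INTER_CUBIC),cv2.resize(S,(400,300),interpolation=cv2.INTER_CUBIC)]))
def box(im,R): return [cv2.minAreaRect(c) for c in blobs(im,(0,120,40),(14,255,200),R)]
a=box(s,(280,180,310,240)); b=box(d,(255,225,305,255)); print(a,b)
P,e=tri(s,a[0][0],d,b[0][0]); print('grip',P,e,icar(P)); go(P+[0,0,.06],-10.5)
E
```

```text
force: [0.8, 0.9, 0.3]
[((293.84613037109375, 210.76922607421875), (9.413573265075684, 36.86983108520508), 11.309932708740234)] [((279.78814697265625, 240.7150115966797), (38.70703887939453, 8.167539596557617), 16.50436019897461)]
grip [0.56558134 0.03223208 0.05905052] 0.0033089467653366353 [ 0.00176935 -0.15890638  0.05905052]
t 49.62 shift [ 0.0666 -0.3993  0.0699] turn 3.46 carpos [-0.0406 -0.5615  0.1891] F [-0.57  0.54 -0.42] gap 56.8 grip 0.0
```

View pics/m8.png

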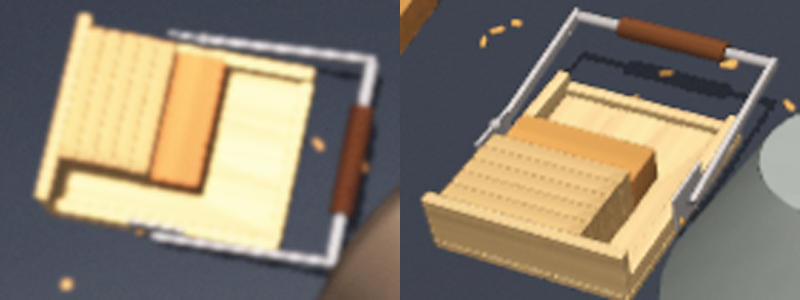

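The picture shows the row upright and tight, with the block in front of it and everything at the far rail. I'll confirm the flushness in numbers before swinging the handle.

Run:
```python
from h import *
s=r.snapshot('top')
hsv=cv2.cvtColor(s['image'],cv2.COLOR_BGR2HSV)
for c in blobs(s,(14,110,225),(21,220,255),(215,165,255,230),60):
    b=cv2.boxPoints(cv2.minAreaRect(c)); P=icar(plane(s,b,.054)); print('block',np.round(P,4).tolist(),np.round(P.mean(0),4))
# near-end edge of boards & block: along lines of constant carrier y, find brightness drop in x
g=s['image'].astype(float).mean(2)
for y,z in [(.084,.07),(.069,.07),(.053,.07),(.037,.07),(.021,.07),(-.003,.054),(-.015,.054),(-.024,.054)]:
    for nm,xs in (('near',np.arange(-.075,-.025,.0005)),('far',np.arange(.05,.09,.0005))):
        q=proj(s,[car([x,y,z]) for x in xs]).astype(np.float32)
        val=cv2.remap(g.astype(np.float32),q[:,0].reshape(1,-1),q[:,1].reshape(1,-1),cv2.INTER_LINEAR)[0]
        gr=np.convolve(val,[1]*6+[-1]*6,'same'); i=np.argmax(abs(gr[8:-8]))+8
        print(y,nm,round(xs[i],4),round(gr[i]),end='  ')
    print()
go(car([0.0018,-.159,.12]),-10.5)
```

```text
block [[-0.0457, 0.0143, 0.054], [0.0776, 0.0206, 0.054], [0.0779, -0.0278, 0.054], [-0.0452, -0.0333, 0.054]] [ 0.0162 -0.0066  0.054 ]
0.084 near -0.0445 339  0.084 far 0.0765 -347  
0.069 near -0.0555 -403  0.069 far 0.077 -362  
0.053 near -0.0555 -393  0.053 far 0.0765 -342  
0.037 near -0.056 -407  0.037 far 0.0755 -356  
0.021 near -0.0565 -394  0.021 far 0.0745 -325  
-0.003 near -0.0535 -412  -0.003 far 0.0785 -298  
-0.015 near -0.0535 -430  -0.015 far 0.079 -338  
-0.024 near -0.0535 -431  -0.024 far 0.0795 -346  
t 49.67 shift [ 0.0686 -0.3964  0.0693] turn 3.77 carpos [-0.0405 -0.5591  0.189 ] F [-0.33 -0.16 -0.11] gap 56.8 grip 0.0
```

Scaled: -0.396 m / 0.75 = -0.528, 0.0686 m / 0.75 = 0.0915, 3.8 degrees / 90 = 0.0422.

```bash
echo '[[0.6,[0.0915,-0.528,0],0.0422],[0.6,[0.0915,-0.528,0],0.0422],[0.6,[0.0915,-0.528,0],0.0422],[0.6,[0.0915,-0.528,0],0.0422],[0.6,[0.0915,-0.528,0],0.0422],[0.6,[0.0915,-0.528,0],0.0422],[0.6,[0.0915,-0.528,0],0.0422],[0.6,[0.0915,-0.528,0],0.0422],[0.6,[0.0915,-0.528,0],0.0422],[0.6,[0.0915,-0.528,0],0.0422],[0.6,[0.0915,-0.528,0],0.0422],[0.6,[0.0915,-0.528,0],0.0422]]' > mv.in && python3 steer.py mv.in|grep '^for'; echo '[[0.6,[0,0,0],0],[0.6,[0,0,0],0],[0.6,[0,0,0],0]]' > mv.in && python3 steer.py mv.in|grep '^for'; python3 -c "
from h import *
go(car([0.001,-.159,.063]),-10.5)"
```

```text
force: [-0.4, -0.6, -0.3]
force: [-0.7, -0.7, -0.5]
t 50.92 shift [-1.000e-04  7.000e-04  1.272e-01] turn 0.13 carpos [ 0.0012 -0.1583  0.1902] F [-0.55 -0.79 -0.51] gap 56.8 grip 0.0
```

Scaled: 0.126 m / 0.75 = 0.168, 0.122 m / 0.75 = 0.1627.

```bash
echo '[[0.6,[0,0,0.0533],0],[0.6,[0,0,0.1067],0],[0.6,[0,0,0.1467],0],[0.6,[0,0,0.1627],0],[0.6,[0,0,0.168],0],[0.6,[0,0,0.168],0],[0,[0,0,0.168],0],[0,[0,0,0.168],0],[0,[0,0,0.168],0],[0,[0,0,0.168],0],[0,[0,0,0.168],0],[0,[0,0,0.168],0]]' > mv.in && python3 steer.py mv.in|grep -v rot
python3 - <<'E'
from h import *
go(car([0.001,-.159,.063]),-10.5)
p=r.observe()
z=icar(np.array(p['position'])+[0,0,.034])
a0=np.arctan2(z[2]-.032,-z[1]-.0);print('grasp pt',z,'a0',a0,'R',np.hypot(z[2]-.032,z[1]))
a0=np.arcsin((.0605-.032)/.16); 
for a in np.arange(a0,1.7,.12): print(round(a,2),np.round([-.16*(np.cos(a0)-np.cos(a)),-.16*(np.sin(a)-np.sin(a0))],3))
E
```

```text
t: 51.92
position: [0.5655, 0.0339, 0.0276]
force: [-0.8, -7.9, 0.4]
finger_gap: 0.235
grasp_force: 5.2
t 51.92 shift [-0.0004  0.0017  0.0016] turn 0.2 carpos [ 0.0014 -0.1573  0.0646] F [ 0.67 -7.88  0.36] gap 22.3 grip 5.2
grasp pt [ 0.00142235 -0.15726101  0.06164279] a0 0.1863082375216003 R 0.16003037223364844
0.18 [-0. -0.]
0.3 [-0.005 -0.019]
0.42 [-0.011 -0.037]
0.54 [-0.02  -0.054]
0.66 [-0.031 -0.069]
0.78 [-0.044 -0.084]
0.9 [-0.058 -0.097]
1.02 [-0.074 -0.108]
1.14 [-0.09  -0.117]
1.26 [-0.108 -0.124]
1.38 [-0.127 -0.129]
1.5 [-0.146 -0.131]
1.62 [-0.165 -0.131]
```

Scaled: -0.097 m / 0.75 = -0.1293, -0.091 m / 0.75 = -0.1213.

```bash
echo '[[0,[0,0,0],0],[0,[0,0,0],0],[0,[0,0,0],0],[0,[0,0,0],0]]' > mv.in && python3 steer.py mv.in|grep -v rot; echo '[[0,[0,-0.0027,-0.0133],0],[0,[0,-0.0067,-0.0253],0],[0,[0,-0.0107,-0.0373],0],[0,[0,-0.0147,-0.0493],0],[0,[0,-0.0213,-0.0613],0],[0,[0,-0.0267,-0.072],0],[0,[0,-0.0413,-0.092],0],[0,[0,-0.0493,-0.1027],0],[0,[0,-0.0587,-0.112],0],[0,[0,-0.068,-0.1213],0],[0,[0,-0.0773,-0.1293],0],[0,[0,-0.0773,-0.1293],0]]' > mv.in && python3 steer.py mv.in|grep -v rot; python3 -c "
from h import *
go(car([0.001,-.159,.063]),-10.5)"
```

```text
t: 52.25
position: [0.5655, 0.0335, 0.0274]
force: [-1.0, -5.0, 2.4]
finger_gap: 0.226
grasp_force: 30.0
t: 53.25
position: [0.5766, 0.0884, 0.1278]
force: [-9.7, -24.4, 32.5]
finger_gap: 0.227
grasp_force: 29.9
t 53.25 shift [-0.002   0.0569  0.102 ] turn 0.26 carpos [ 0.0023 -0.1016  0.1648] F [ -5.05 -25.78  32.49] gap 21.6 grip 29.9
```

```bash
echo '[[0.4,[0,0,0],0],[0.4,[0,0,0],0],[0.4,[0,0,0],0],[0.4,[0,0,0],0],[0.4,[0,0,0],0]]' > mv.in && python3 steer.py mv.in|grep -v rot
python3 - <<'E'
from h import *
s=r.snapshot('top'); d=r.snapshot('side')
def box(im,R): return [(cv2.minAreaRect(c),cv2.contourArea(c)) for c in blobs(im,(0,120,40),(14,255,200),R,25)]
print(box(s,(215,150,310,250)),box(d,(220,170,330,260)))
go(car([0.001,-.159,.063]),-10.5)
cv2.imwrite('pics/m9.png',cv2.resize(d['image'][150:320,190:350],(640,600)))
E
```

```text
t: 53.67
position: [0.5756, 0.0913, 0.1239]
force: [1.2, -0.1, 0.5]
finger_gap: 0.398
grasp_force: 0.0
[] [(((276.2264099121094, 230.20755004882812), (23.07657241821289, 9.3405179977417), 15.945395469665527), 157.0), (((316.0, 183.0), (26.0, 26.0), 90.0), 590.0)]
t 53.77 shift [-0.0001  0.0599  0.098 ] turn 0.2 carpos [ 0.0009 -0.0991  0.1609] F [ 0.62 -0.05  0.61] gap 38.2 grip 0.0
```

View pics/m9.png

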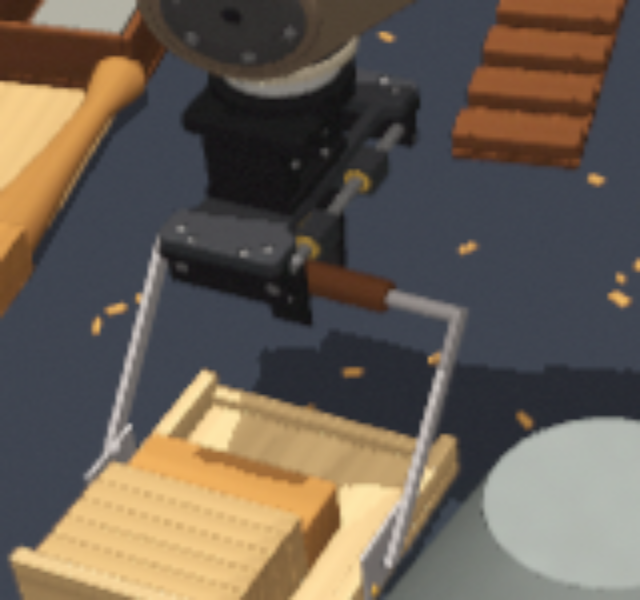

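The picture shows the handle up at mid swing, with its bar between the fingers. I'll re-grip it to relieve the stress and carry on along the arc.

```bash
echo '[[0,[0,0,0],0],[0,[0,0,0],0],[0,[0,0,0],0],[0,[0,0,0],0],[0,[0,0,0],0],[0,[0,0,0],0]]' > mv.in && python3 steer.py mv.in|grep -v rot
python3 - <<'E'
from h import *
go(car([0.001,-.159,.063]),-10.5)
y=icar(np.array(r.observe()['position']))[1]
for y0 in (0,-.0026):
  a0=np.arccos(-(y-y0)/.16); print('a0',a0)
  for a in np.arange(a0,1.7,.1): print(round(a,2),np.round([-.16*(np.cos(a0)-np.cos(a)),-.16*(np.sin(a)-np.sin(a0))],3))
E
```

```text
t: 54.27
position: [0.5758, 0.0899, 0.1247]
force: [-2.6, -8.1, 4.6]
finger_gap: 0.225
grasp_force: 30.0
t 54.27 shift [-0.0006  0.0585  0.0987] turn 0.19 carpos [ 0.0013 -0.1003  0.1617] F [-1.08 -8.44  4.63] gap 21.4 grip 30.0
a0 0.8930989578527667
0.89 [-0. -0.]
0.99 [-0.013 -0.009]
1.09 [-0.027 -0.017]
1.19 [-0.041 -0.024]
1.29 [-0.056 -0.029]
1.39 [-0.072 -0.033]
1.49 [-0.088 -0.035]
1.59 [-0.104 -0.035]
1.69 [-0.12  -0.034]
a0 0.91378776968824
0.91 [-0. -0.]
1.01 [-0.013 -0.009]
1.11 [-0.027 -0.017]
1.21 [-0.042 -0.023]
1.31 [-0.057 -0.028]
1.41 [-0.073 -0.031]
1.51 [-0.089 -0.033]
1.61 [-0.105 -0.033]
```

Scaled: -0.057 m / 0.75 = -0.076, -0.05 m / 0.75 = -0.0667.

```bash
echo '[[0,[0,-0.0093,-0.0067],0],[0,[0,-0.0173,-0.0133],0],[0,[0,-0.0267,-0.0187],0],[0,[0,-0.036,-0.024],0],[0,[0,-0.0453,-0.0293],0],[0,[0,-0.056,-0.0333],0],[0,[0,-0.0667,-0.0373],0],[0,[0,-0.076,-0.04],0],[0,[0,-0.076,-0.04],0],[0,[0,-0.076,-0.04],0]]' > mv.in && python3 steer.py mv.in|grep -v rot; python3 -c "
from h import *
go(car([0.001,-.159,.063]),-10.5)"
```

```text
t: 55.1
position: [0.5873, 0.1469, 0.1558]
force: [2.7, -2.9, 8.5]
finger_gap: 0.228
grasp_force: 30.0
t 55.1 shift [-0.0022  0.1169  0.1297] turn 0.2 carpos [ 0.0022 -0.0421  0.1928] F [ 3.21 -2.4   8.5 ] gap 21.6 grip 30.0
```

Scaled: -0.048 m / 0.75 = -0.064, -0.005 m / 0.75 = -0.0067.

```bash
echo '[[0,[0,-0.0107,-0.0027],0],[0,[0,-0.0213,-0.004],0],[0,[0,-0.032,-0.0053],0],[0,[0,-0.0427,-0.0067],0],[0,[0,-0.0507,-0.0067],0],[0,[0,-0.0587,-0.0067],0],[0,[0,-0.064,-0.0067],0],[0,[0,-0.064,-0.0067],0],[0,[0,-0.064,-0.0067],0]]' > mv.in && python3 steer.py mv.in|grep '^for'; python3 -c "
from h import *
go(car([0.001,-.159,.063]),-10.5)";echo '[[0,[0,-0.0013,0],0],[0,[0,-0.0027,0],0],[0,[0,-0.004,0],0],[0,[0,-0.004,0],0],[0,[0,-0.004,0],0]]' > mv.in && python3 steer.py mv.in|grep '^for'; python3 -c "
from h import *
go(car([0.001,-.159,.063]),-10.5)"
```

```text
force: [5.9, -1.4, 3.6]
t 55.85 shift [-0.0022  0.165   0.134 ] turn 0.2 carpos [0.0022 0.0059 0.1971] F [ 6.08 -0.29  3.62] gap 21.4 grip 30.0
force: [4.2, -10.1, 6.3]
t 56.27 shift [-0.0021  0.1661  0.1344] turn 0.19 carpos [0.0021 0.0073 0.1971] F [ 5.99 -9.13  6.34] gap 21.3 grip 30.0
```

Scaled: -0.004 m / 0.75 = -0.0053, -0.003 m / 0.75 = -0.004.

```bash
echo '[[0,[0,-0.0013,0],0],[0,[0,-0.004,0],0],[0,[0,-0.0053,0],0],[0,[0,-0.0053,0],0],[0,[0,-0.0053,0],0]]' > mv.in && python3 steer.py mv.in|grep '^for'; python3 -c "
from h import *
go(car([0.001,-.159,.063]),-10.5)"; echo '[[0.4,[0,-0.0027,0],0],[0.4,[0,-0.0027,0],0],[0.4,[0,-0.0027,0],0],[0.4,[0,-0.0027,0],0],[0.4,[0,-0.0027,0],0]]' > mv.in && python3 steer.py mv.in|grep -v rot;python3 -c "
from h import *
go(car([0.001,-.159,.063]),-10.5)"
```

```text
force: [-1.4, -31.6, 11.1]
t 56.68 shift [-0.0018  0.1655  0.1354] turn 0.18 carpos [0.0021 0.0075 0.1971] F [  4.38 -31.34  11.06] gap 21.3 grip 30.0
t: 57.1
position: [0.596, 0.2033, 0.159]
force: [0.1, -0.0, 0.8]
finger_gap: 0.397
grasp_force: 0.0
t 57.1 shift [0.     0.1739 0.133 ] turn 0.19 carpos [0.0005 0.0149 0.196 ] F [0.12 0.02 0.82] gap 37.7 grip 0.0
```

Scaled: 0.24 m / 0.75 = 0.32, 0.08 m / 0.75 = 0.1067.

```bash
echo '[[0.5,[0,0.008,0],0],[0.5,[0,0.008,0],0],[0.5,[0,0.008,-0.04],0],[0.5,[0,0.008,-0.08],0],[0.5,[0,0.008,-0.12],0],[0.5,[0,0.008,-0.1333],0],[0.5,[0,0.0533,-0.1333],0],[0.5,[0,0.1067,-0.1333],0],[0.5,[0,0.16,-0.1333],0],[0.5,[0,0.2133,-0.1333],0],[0.5,[0,0.2667,-0.1333],0],[0.5,[0,0.32,-0.1333],0]]' > mv.in && python3 steer.py mv.in|grep '^for'; echo '[[0.5,[0,0.0533,0],0],[0.5,[0,0.1067,0],0],[0.5,[0,0.16,0],0],[0.5,[0,0.2133,0],0],[0.5,[0,0.2667,0],0],[0.5,[0,0.32,0],0],[0.5,[0,0.3733,0],0],[0.5,[0,0.4267,0],0],[0.5,[0,0.4267,0],0],[0.5,[0,0.4267,0],0]]' > mv.in && python3 steer.py mv.in|grep -v rot
python3 - <<'E'
from h import *
s=r.snapshot('top'); d=r.snapshot('side')
def box(im,R): return [(cv2.minAreaRect(c),cv2.contourArea(c)) for c in blobs(im,(0,120,40),(14,255,200),R,40)]
a=box(s,(190,130,290,260)); b=box(d,(200,170,320,300)); print(a,b)
for i in a:
  for j in b: 
    P,e=tri(s,i[0][0],d,j[0][0]); P=icar(P); print('grip car',P,e,'angle',np.arctan2(P[2]-.032,-P[1]-.0026))
for c in blobs(s,(14,110,225),(21,220,255),(215,165,255,230),60):
    q=cv2.boxPoints(cv2.minAreaRect(c)); print('block',np.round(icar(plane(s,q,.054)).mean(0),4))
g=s['image'].astype(np.float32).mean(2)
for y,z in [(.084,.07),(.069,.07),(.053,.07),(.037,.07),(.021,.07),(-.003,.054),(-.024,.054)]:
    xs=np.arange(.05,.09,.0005); q=proj(s,[car([x,y,z]) for x in xs]).astype(np.float32)
    v=cv2.remap(g,q[:,0].reshape(1,-1),q[:,1].reshape(1,-1),cv2.INTER_LINEAR)[0]; gr=np.convolve(v,[1]*6+[-1]*6,'same'); i=np.argmax(abs(gr[8:-8]))+8; print(y,round(xs[i],4),end=' ')
E
```

```text
force: [1.3, 0.2, 0.1]
t: 58.93
position: [0.4951, -0.3493, 0.2583]
force: [0.2, 0.0, -0.7]
finger_gap: 0.5
grasp_force: 0.0
[(((235.2896728515625, 198.47586059570312), (19.48587417602539, 46.27238845825195), 13.671306610107422), 339.5), (((220.7941436767578, 183.32351684570312), (8.48874568939209, 40.98851776123047), 14.03624439239502), 285.5)] [(((241.47840881347656, 248.92822265625), (45.13005065917969, 9.899495124816895), 16.927513122558594), 387.0), (((311.0, 182.5), (25.0, 16.0), 90.0), 333.5), (((206.5, 172.5), (5.0, 13.0), 90.0), 45.0)]
grip car [-4.64192994e-05 -1.94263390e-02  1.57953430e-01] 0.04115405499075401 angle 1.4379909020862471
grip car [-0.09844597 -0.0659527   0.35356302] 0.054021351489735824 angle 1.3762727083072177
grip car [-0.00139508 -0.02799663  0.34776754] 0.14301816334526377 angle 1.4905408388809362
grip car [0.0018597  0.00889128 0.19132914] 0.002937827631964326 angle 1.6427945413697784
grip car [-0.09571839 -0.03900749  0.38101547] 0.0838338547502488 angle 1.4668574223584352
grip car [ 0.00293826 -0.00443228  0.36631031] 0.10665366254566405 angle 1.565315595644698
block [ 0.0145 -0.0143  0.054 ]
0.084 0.077 0.069 0.0765 0.053 0.0765 0.037 0.0855 0.021 0.0745 -0.003 0.084 -0.024 0.08
```

```bash
python3 -c "
from bench import r
print(r.close_job())"
```

```text
the job is handed in; nothing more can be done
None
```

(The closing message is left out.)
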